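# Portion croquettes from the slide-gate hopper into the fry baskets

### The arm

A 6-joint arm with a two-finger parallel gripper is mounted at the origin on the work surface. World frame = base frame: x ahead of the robot, y to its left, z up, the work surface at z = 0. Lengths are in m, angles in degrees, forces in N, time in s.
With the tool pointing down it reaches from about 0.35 to 0.975 m from the base axis. Payload 4.9 kg.
Tool frame: the origin (TCP) lies on the mounting face of the last link; the fingertips stand 173 mm ahead of it and the grasp point (between the pads) lies 155 mm ahead of it; y points along the fingers, x is the direction in which the jaws open and shut, and the axes are right-handed (so a half turn about y gives the same grasp; the last joint's range is limited). The gripper opens to 85 mm and grips with 20 to 120 N. Pads are 22 mm wide; open, the fingers measure 114 mm over their backs; the gripper's body (76 mm by 85 mm) begins 54 mm behind the grasp point. The pads swing forward as they close: fully open they stand 13 mm farther back than shut.
Start: joints at [-6.818, 3.019, 92.412, -0, 84.569, -6.818], TCP at [0.625, 0, 0.405] pointing down, gripper open.
Joint ranges: [-172.51, 172.51], [-57.92, 126.97], [3.15, 148.05], [-58.71, 238.71], [5.1, 150.11], [-179.66, 179.66]. Speed limits (degrees/s): [147.25, 147.25, 180, 180, 180, 180].

### API

Orientations are given as [roll, pitch, yaw] about the fixed x, y, z axes, in that order (R = Rz(yaw) Ry(pitch) Rx(roll)).
In Python, from plant import robot gives the robot as it stands.
- The arm moves only by the shell command python3 -m pendant 'ROWS' [OPENING] [FORCE]. ROWS is JSON, one flat list of numbers, 6 for each row, row after row: the shift along the tool's x, y, z in units of 40 mm (1.0 is 40 mm), then the turn, a rotation vector about the tool's x, y, z in rad. A call has 1 to 12 rows; each row shifts and turns the commanded pose from where the row before left it, along the tool's axes as they then stand; what a row does not reach is not made up. A row lasts 1/12 s, in which the tool goes at most 41.7 mm and 7.16 degrees, less where a joint would pass 70% of its speed; a pose out of reach is approached as far as the arm can. A call is refused whole if a number of a shift passes 1 or a number of a turn 0.125, either way. A call with a gripper value outside its range is refused whole. OPENING is the finger opening in mm, from 0 to 85.4, set as the call begins (- or left out, the last holds). The fingers move at their own pace and stop on an object; FORCE is the grip in N (left out, the last holds). Time passes only in rows, so rows that do not move let the fingers close. It gives the time, the measured TCP pose, the force and the opening at its end, in the units of the state.
- robot.get_obs(): the state, without advancing time (a new reading comes with each control period).
- robot.get_image(name): name is "scene" or "side" or "wrist"; returns the picture (420x560x3 uint8, red, green, blue); there is no depth.
- robot.calibration(name): a dict with "camera_matrix" (3x3 intrinsics, pixels), "position" and "rotation" of the camera in the world. Camera axes: x right, y down, z forward; pixel columns grow to the right and rows downward; lengths in m; the calibration is good to about 2 mm. A picture is of the moment at which its call begins: read the wrist's pose just before it. calibration takes no time and is no camera call; for the wrist camera it gives the pose at the moment of the call.
- robot.close_job(): hands the job in, once; it reports no verdict.
Trained networks look in the newest picture that a camera, given by its name, has taken for a name from the list of things; names that differ only in an ending like _2 or _b are one class to them, and where a whole thing is asked for, a point or a joint stands for the part that bears it (a point fixed in the world has none). Each returns a list of dicts, best first, with "score" (0 to 1); they miss things now and then, are a little off and sometimes report something else, mostly with a low value. They report only what shows in the picture. A call takes as long as a camera call.
- robot.find_in(camera, label): "centre" ([column, row] as shares, 0 to 1, of the picture: columns of its width, rows of its height, amid what is visible of it).
The state is a dict: "time_s": time; "q": joint angles; "dq": joint speeds; "joint_torque": joint torques, N m; "eef_pos": TCP position; "tool_rot": TCP orientation; "wrist_force": force on the tool from outside, world axes, zero at the start; "moment": the same for the moment, N m; "width": opening from 0.0 (shut) to 1.0 (fully open).
Only numpy, scipy, OpenCV 4.12 (cv2) and the standard library are available. Lean on these libraries where they do the work, as an engineer would, in place of code of your own. Each camera call takes 0.05 s, during which the arm holds its last target.

### The job

Each fry basket hanging on the rail needs one portion, the two croquettes of one hopper compartment: lift the basket off the rail, stand it under the hopper's spout and draw the gate out just far enough to let one compartment fall into it. Set every filled basket upright in the sheet pan, leave the croquettes that are not needed in the hopper, and finish with the gate pushed fully shut. Do not disturb the jar, the bottle or the spoon.

Things in the scene. Friction and masses are not known exactly. Their poses are not given: they have to be found in the camera images.
- hopper: Fixed portion hopper on legs: 4 open-topped compartments in a row along its y (centres y = 60, 20, -20, -60 mm), each 37 x 39 mm and 83 mm deep, clear long walls; under them the slide gate, a funnel and one spout. Origin on the counter under the spout's middle; x away from the robot, y left. Gate underside 188 mm up, top 280 mm; 58 mm deep (x), 195 mm wide (legs).
- spout (a point): middle of the spout's lip (58 mm along y, 43 mm along x), 86 mm above the counter. The bay below is open to the front (-x): clear width 104 mm between two guide strips 14 mm high (x = -62 to 62 mm, flared outwards in front to x = -103), back stop face at x = 59 mm (26 mm high). A basket pushed in till its cup's end wall meets the stop stands under the spout.
- gate (a joint): slide gate, m: 0 shut, grows as drawn to the hopper's -y, end stop 0.165. It uncovers the compartments in turn, the +y one (1) first: compartment k has surely emptied at 0.040 x k; the next one's pieces are held until about 0.040 x k + 0.012. Red lines on the runners at 0.04, 0.08, 0.12, 0.16, white line at shut; a yellow pointer. Stays where left; takes 3 to 5 N to move.
- gate_grip (a point): gripping point on the gate's upright black handle plate: 40 mm along the hopper's x, 14 mm along its y, standing from 193 to 243 mm above the counter. This point is its middle, 224 mm up, at the hopper's x = 0, y = -144 mm minus the gate's opening; when shut, 52 mm clear of the end wall and 39 mm of the legs
- rail: fixed hanging rail: round bar 10 mm thick, 350 mm along its y, axis 118 mm up, on two posts (12 mm square, 130 mm high, y = +-175 mm) with a lower flat bar that baskets lean on. Origin on the counter under the bar's middle; x away from the robot. Baskets hang side by side on its -x side, handles to -x; lifted 20 mm a basket is free. Bar slack in the hook: 8 mm.
- pan: shallow aluminium sheet pan, fixed, 240 mm along its x by 345 mm along its y, walls 4 mm thick and 22 mm high, inner floor 4 mm above the counter. Origin under its centre, on the counter.
- basket1: wire basket, blue handle, may be absent; 0.14 to 0.23 kg. Cup 108 (x) x 88 (y) x 62 mm high, walls and floor 4 mm. Origin under the cup's centre; x points from handle to hook. Hook at the far end: 66 mm up, out to x = 76 mm, its lip 18 mm behind the cup and down to 50 mm. Hangs level, its underside 61 mm above the counter; stands by itself.
- basket1_grip (a point): point on the handle axis of basket1, x = -95, z = 66 mm in its frame, 41 mm before the cup: a good place to hold it, firmly, with 80 to 100 N (the cup sags up to 0.1 rad in the grip). Handle: straight bar 16 mm wide, 18 mm high, x = -54 to -179 mm.
- basket2: wire basket, green handle, may be absent; 0.14 to 0.23 kg. Cup 108 (x) x 88 (y) x 62 mm high, walls and floor 4 mm. Origin under the cup's centre; x points from handle to hook. Hook at the far end: 66 mm up, out to x = 76 mm, its lip 18 mm behind the cup and down to 50 mm. Hangs level, its underside 61 mm above the counter; stands by itself.
- basket2_grip (a point): point on the handle axis of basket2, x = -95, z = 66 mm in its frame, 41 mm before the cup: a good place to hold it, firmly, with 80 to 100 N (the cup sags up to 0.1 rad in the grip). Handle: straight bar 16 mm wide, 18 mm high, x = -54 to -179 mm.
- basket3: wire basket, red handle, may be absent; 0.14 to 0.23 kg. Cup 108 (x) x 88 (y) x 62 mm high, walls and floor 4 mm. Origin under the cup's centre; x points from handle to hook. Hook at the far end: 66 mm up, out to x = 76 mm, its lip 18 mm behind the cup and down to 50 mm. Hangs level, its underside 61 mm above the counter; stands by itself.
- basket3_grip (a point): point on the handle axis of basket3, x = -95, z = 66 mm in its frame, 41 mm before the cup: a good place to hold it, firmly, with 80 to 100 N (the cup sags up to 0.1 rad in the grip). Handle: straight bar 16 mm wide, 18 mm high, x = -54 to -179 mm.
- ball1a_center (a point): centre of one frozen croquette ball, golden brown, 32 mm across, 22 g, hard; starts in compartment 1 (lower one of the two)
- ball1b_center (a point): centre of one frozen croquette ball, golden brown, 32 mm across, 22 g, hard; starts in compartment 1 (upper one of the two)
- ball2a_center (a point): centre of one frozen croquette ball, golden brown, 32 mm across, 22 g, hard; starts in compartment 2 (lower one of the two)
- ball2b_center (a point): centre of one frozen croquette ball, golden brown, 32 mm across, 22 g, hard; starts in compartment 2 (upper one of the two)
- ball3a_center (a point): centre of one frozen croquette ball, golden brown, 32 mm across, 22 g, hard; starts in compartment 3 (lower one of the two)
- ball3b_center (a point): centre of one frozen croquette ball, golden brown, 32 mm across, 22 g, hard; starts in compartment 3 (upper one of the two)
- ball4a_center (a point): centre of one frozen croquette ball, golden brown, 32 mm across, 22 g, hard; starts in compartment 4 (lower one of the two)
- ball4b_center (a point): centre of one frozen croquette ball, golden brown, 32 mm across, 22 g, hard; starts in compartment 4 (upper one of the two)
- jar: bystander: spice jar 56 mm across, 100 mm high, red cap; origin under its centre
- oil: bystander: amber oil bottle 52 mm across, 160 mm high, behind the rail; origin under its centre
- spoon: bystander: serving spoon with black handle, 240 mm long, lying behind the pan; origin under its middle

How it is judged (in metres and radians):
At the end, for the whole second after the job is handed in: Every basket present stands upright (0.12 rad) and still on the pan's floor, cup centre within 85 mm (x) and 135 mm (y) of the pan's centre, with exactly two croquettes in it; every other croquette is still in the hopper above the gate; the gate is shut (under 5 mm) (((distance between each of ball1a_center, ball1b_center and basket1 below 0.058 m and distance between each of ball2a_center, ball2b_center, ball3a_center, ball3b_center, ball4a_center, ball4b_center and basket1 above 0.058 m) or (distance between each of ball1a_center, ball1b_center, ball3a_center, ball3b_center, ball4a_center, ball4b_center and basket1 above 0.058 m and distance between each of ball2a_center, ball2b_center and basket1 below 0.058 m) or (distance between each of ball1a_center, ball1b_center, ball2a_center, ball2b_center, ball4a_center, ball4b_center and basket1 above 0.058 m and distance between each of ball3a_center, ball3b_center and basket1 below 0.058 m) or (distance between each of ball1a_center, ball1b_center, ball2a_center, ball2b_center, ball3a_center, ball3b_center and basket1 above 0.058 m and distance between each of ball4a_center, ball4b_center and basket1 below 0.058 m)) and x of basket1 in the frame of pan between -0.085 and 0.085 m and y of basket1 in the frame of pan between -0.135 and 0.135 m and z of each of basket1, basket2, basket3 in the frame of pan below 0.015 m and angle between each of basket1, basket2, basket3's own z axis and vertical below 0.12 rad and linear speed of each of basket1, basket2, basket3 below 0.02 m/s and ((distance between each of ball1a_center, ball1b_center and basket2 below 0.058 m and distance between each of ball2a_center, ball2b_center, ball3a_center, ball3b_center, ball4a_center, ball4b_center and basket2 above 0.058 m) or (distance between each of ball1a_center, ball1b_center, ball3a_center, ball3b_center, ball4a_center, ball4b_center and basket2 above 0.058 m and distance between each of ball2a_center, ball2b_center and basket2 below 0.058 m) or (distance between each of ball1a_center, ball1b_center, ball2a_center, ball2b_center, ball4a_center, ball4b_center and basket2 above 0.058 m and distance between each of ball3a_center, ball3b_center and basket2 below 0.058 m) or (distance between each of ball1a_center, ball1b_center, ball2a_center, ball2b_center, ball3a_center, ball3b_center and basket2 above 0.058 m and distance between each of ball4a_center, ball4b_center and basket2 below 0.058 m)) and x of basket2 in the frame of pan between -0.085 and 0.085 m and y of basket2 in the frame of pan between -0.135 and 0.135 m and ((distance between each of ball1a_center, ball1b_center and basket3 below 0.058 m and distance between each of ball2a_center, ball2b_center, ball3a_center, ball3b_center, ball4a_center, ball4b_center and basket3 above 0.058 m) or (distance between each of ball1a_center, ball1b_center, ball3a_center, ball3b_center, ball4a_center, ball4b_center and basket3 above 0.058 m and distance between each of ball2a_center, ball2b_center and basket3 below 0.058 m) or (distance between each of ball1a_center, ball1b_center, ball2a_center, ball2b_center, ball4a_center, ball4b_center and basket3 above 0.058 m and distance between each of ball3a_center, ball3b_center and basket3 below 0.058 m) or (distance between each of ball1a_center, ball1b_center, ball2a_center, ball2b_center, ball3a_center, ball3b_center and basket3 above 0.058 m and distance between each of ball4a_center, ball4b_center and basket3 below 0.058 m)) and x of basket3 in the frame of pan between -0.085 and 0.085 m and y of basket3 in the frame of pan between -0.135 and 0.135 m and (z of ball1a_center in the frame of hopper above 0.195 m or distance between ball1a_center and basket1 below 0.058 m or distance between ball1a_center and basket2 below 0.058 m or distance between ball1a_center and basket3 below 0.058 m) and (z of ball1b_center in the frame of hopper above 0.195 m or distance between ball1b_center and basket1 below 0.058 m or distance between ball1b_center and basket2 below 0.058 m or distance between ball1b_center and basket3 below 0.058 m) and (z of ball2a_center in the frame of hopper above 0.195 m or distance between ball2a_center and basket1 below 0.058 m or distance between ball2a_center and basket2 below 0.058 m or distance between ball2a_center and basket3 below 0.058 m) and (z of ball2b_center in the frame of hopper above 0.195 m or distance between ball2b_center and basket1 below 0.058 m or distance between ball2b_center and basket2 below 0.058 m or distance between ball2b_center and basket3 below 0.058 m) and (z of ball3a_center in the frame of hopper above 0.195 m or distance between ball3a_center and basket1 below 0.058 m or distance between ball3a_center and basket2 below 0.058 m or distance between ball3a_center and basket3 below 0.058 m) and (z of ball3b_center in the frame of hopper above 0.195 m or distance between ball3b_center and basket1 below 0.058 m or distance between ball3b_center and basket2 below 0.058 m or distance between ball3b_center and basket3 below 0.058 m) and (z of ball4a_center in the frame of hopper above 0.195 m or distance between ball4a_center and basket1 below 0.058 m or distance between ball4a_center and basket2 below 0.058 m or distance between ball4a_center and basket3 below 0.058 m) and (z of ball4b_center in the frame of hopper above 0.195 m or distance between ball4b_center and basket1 below 0.058 m or distance between ball4b_center and basket2 below 0.058 m or distance between ball4b_center and basket3 below 0.058 m) and value of joint gate below 0.005 m); the robot touches nothing.
It fails at once if the jar is disturbed (moved more than 30 mm) (distance of jar from where it was at the start of the episode above 0.03 m).
It fails at once if the oil is disturbed (moved more than 30 mm) (distance of oil from where it was at the start of the episode above 0.03 m).
It fails at once if the spoon is disturbed (moved more than 30 mm) (distance of spoon from where it was at the start of the episode above 0.03 m).
Of basket1, basket2, basket3 only 2 to 3 are there at a start; the rules pass over those that are not, and their reading is None.
At some moment in a run one of basket1, basket2, basket3 may be knocked a few centimetres aside while the robot is not near it.
It also fails if it takes over 210 s, if anything falls off the work surface, if the arm or the gripper's body presses on something with over 40 N, if the wrist force passes 120 N, or if a joint passes its speed limit or range.

## Working session

There is one attempt and no reset: what is moved stays moved. The work goes in short steps, Python scripts to look and compute and a shell command to move; the robot and the scene stay as the last step left them, time stands still between calls to the robot, and variables do not carry over. Pictures are saved under pics/ and viewed, and the job is handed in when it is done.

```bash
ls; mkdir -p pics; python3 - <<'E'
from plant import robot
import cv2
print(robot.get_obs())
for n in ("scene","side","wrist"):
    im=robot.get_image(n); cv2.imwrite(f"pics/{n}0.png",im[:,:,::-1])
    c=robot.calibration(n); print(n,c)
E
```

```text
pics
{'time_s': 0.0, 'q': array([-6.81778680e+00,  3.05125038e+00,  9.24451886e+01,  1.02274907e-02,
        8.44900352e+01, -6.82214374e+00]), 'dq': array([ 0.03163167, -0.01800413,  0.07037807, -0.04295127,  0.11699582,
        0.05886545]), 'joint_torque': array([-6.08972088e-02, -3.91816556e+01, -3.60031056e+01, -6.98521547e-02,
        5.04735634e-01,  2.34365591e-02]), 'eef_pos': array([6.25073108e-01, 1.51443333e-05, 4.04016928e-01]), 'tool_rot': array([-8.99914983e+01, -1.46393245e-02,  3.37502509e-03]), 'wrist_force': array([ 0.37098078, -0.34118825, -0.21599409]), 'moment': array([0.00687941, 0.03637966, 0.01420321]), 'width': 0.9935019208109708}
scene {'camera_matrix': array([[441.52908251,   0.        , 278.65318509],
       [  0.        , 441.52908251, 214.62603365],
       [  0.        ,   0.        ,   1.        ]]), 'position': array([ 1.14452705, -0.32921788,  1.13914295]), 'rotation': array([-146.12993223,   -0.90930131,   58.83718089])}
side {'camera_matrix': array([[511.01213151,   0.        , 279.88247304],
       [  0.        , 511.01213151, 207.25554993],
       [  0.        ,   0.        ,   1.        ]]), 'position': array([ 0.37017987, -0.72601811,  1.12950045]), 'rotation': array([-141.30646028,   -0.40739052,  -14.0105795 ])}
wrist {'camera_matrix': array([[342.34918923,   0.        , 280.63380593],
       [  0.        , 342.34918923, 209.90199511],
       [  0.        ,   0.        ,   1.        ]]), 'position': array([0.62583401, 0.07046589, 0.37351131]), 'rotation': array([ 1.63796320e+02,  1.03674669e-02, -3.81881506e-02])}
```

View pics/scene0.png

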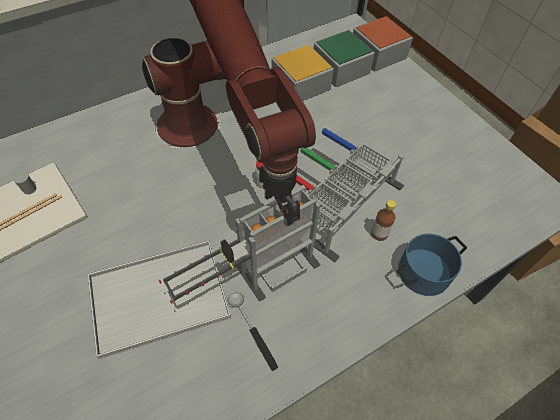

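View pics/side0.png

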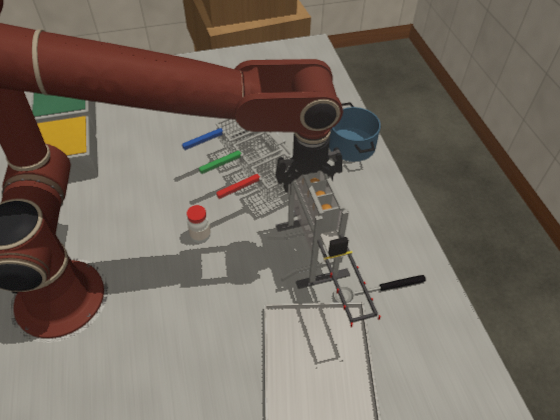

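View pics/wrist0.png

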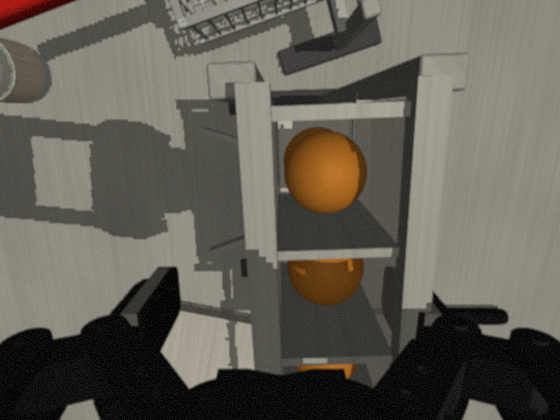

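```bash
python3 -m pendant '[0,-1,0,0,0,0, 0,-1,0,0,0,0, 0,-1,0,0,0,0, 0,-1,0,0,0,0, 0,0,-1,0,0,0,0,0,-1,0,0,0,0,0,0,0,0,0]' 85 100
cat > h.py <<'E'
from plant import robot
import numpy as np, cv2
from scipy.spatial.transform import Rotation as R
def cal(n):
    c=robot.calibration(n); return c["camera_matrix"],np.array(c["position"]),R.from_euler('xyz',c["rotation"],degrees=True).as_matrix()
def ray(n,px):
    K,p,Rm=cal(n); d=Rm@np.linalg.inv(K)@np.array([px[0],px[1],1.]); return p,d/np.linalg.norm(d)
def plane(n,px,z):
    p,d=ray(n,px); return p+d*(z-p[2])/d[2]
def proj(n,P):
    K,p,Rm=cal(n); q=K@(Rm.T@(np.asarray(P,float)-p)); return q[:2]/q[2]
def tri(obs):
    A=np.zeros((3,3));b=np.zeros(3)
    for n,px in obs:
        p,d=ray(n,px);M=np.eye(3)-np.outer(d,d);A+=M;b+=M@p
    X=np.linalg.solve(A,b)
    return X,[np.linalg.norm(proj(n,X)-px) for n,px in obs]
def pic(n,tag):
    im=robot.get_image(n); cv2.imwrite(f"pics/{tag}.png",im[:,:,::-1]); return im
def find(n,l):
    return [(round(d["score"],2),np.round(np.array(d["centre"])*[560,420],1).tolist()) for d in robot.find_in(n,l)][:3]
E
python3 - <<'E'
from h import *
for n in ("scene","side","wrist"): pic(n,n+"1")
o=robot.get_obs();print(o["time_s"],o["eef_pos"],cal("wrist")[1])
for n in ("scene","side","wrist"):
    for l in ("hopper","gate_grip","rail","pan","basket1_grip","basket2_grip","basket3_grip","basket1","jar","oil","spoon"):
        print(n,l,find(n,l))
print(robot.get_obs()["time_s"])
E
```

```text
time_s: 0.73
eef_pos: [0.6247, -0.0848, 0.5649]
tool_rot: [-90.2, 0.0, -0.3]
wrist_force: [-1.5, 0.0, -1.3]
width: 0.995
0.8833 [ 0.6249356  -0.08035728  0.56360175] [ 0.62570498 -0.00991273  0.53313001]
scene hopper [(0.68, [267.4, 242.6])]
scene gate_grip [(0.91, [237.8, 246.9]), (0.4, [268.7, 243.8])]
scene rail [(0.69, [254.7, 223.7]), (0.66, [337.1, 225.7]), (0.28, [235.2, 246.0])]
scene pan [(0.94, [151.8, 300.9])]
scene basket1_grip [(0.61, [363.3, 159.9])]
scene basket2_grip [(0.8, [340.9, 175.0])]
scene basket3_grip [(0.91, [328.0, 199.2])]
scene basket1 [(0.73, [325.0, 195.7]), (0.61, [362.4, 163.8])]
scene jar [(0.75, [265.3, 166.0])]
scene oil [(0.96, [388.7, 217.5])]
scene spoon [(0.58, [254.2, 334.4]), (0.5, [361.6, 159.1]), (0.23, [266.9, 244.0])]
side hopper [(0.67, [265.8, 183.9]), (0.62, [317.6, 227.3])]
side gate_grip [(0.61, [337.5, 244.9]), (0.59, [265.4, 122.4])]
side rail [(0.74, [253.3, 110.8]), (0.49, [264.8, 183.2])]
side pan [(0.96, [317.0, 361.9]), (0.7, [319.3, 228.1])]
side basket1_grip [(0.64, [232.5, 133.7])]
side basket2_grip [(0.74, [248.7, 151.1])]
side basket3_grip [(0.6, [266.7, 182.2])]
side basket1 [(0.78, [247.9, 153.6]), (0.72, [263.1, 188.0])]
side jar [(0.63, [197.4, 222.1])]
side oil [(0.41, [305.1, 123.8]), (0.3, [319.8, 228.6])]
side spoon [(0.78, [388.5, 283.8]), (0.33, [334.8, 244.2])]
wrist hopper []
wrist gate_grip [(0.73, [305.8, 156.5]), (0.67, [303.6, 244.7])]
wrist rail []
wrist pan [(0.87, [233.8, 300.3])]
wrist basket1_grip []
wrist basket2_grip []
wrist basket3_grip []
wrist basket1 [(0.32, [308.5, 136.3])]
wrist jar [(0.86, [78.1, 18.8])]
wrist oil [(0.4, [302.2, 246.5])]
wrist spoon [(0.58, [408.7, 214.8])]
2.5333
```

View images.

```bash
python3 - <<'E'
import cv2,numpy as np
a=cv2.imread("pics/scene1.png")[120:370,80:430];cv2.imwrite("pics/scene1c.png",cv2.resize(a,None,fx=2.2,fy=2.2,interpolation=cv2.INTER_CUBIC))
a=cv2.imread("pics/side1.png")[80:420,160:430];cv2.imwrite("pics/side1c.png",cv2.resize(a,None,fx=1.75,fy=1.75,interpolation=cv2.INTER_CUBIC))
E
```

```text
(no output)
```

View pics/scene1c.png

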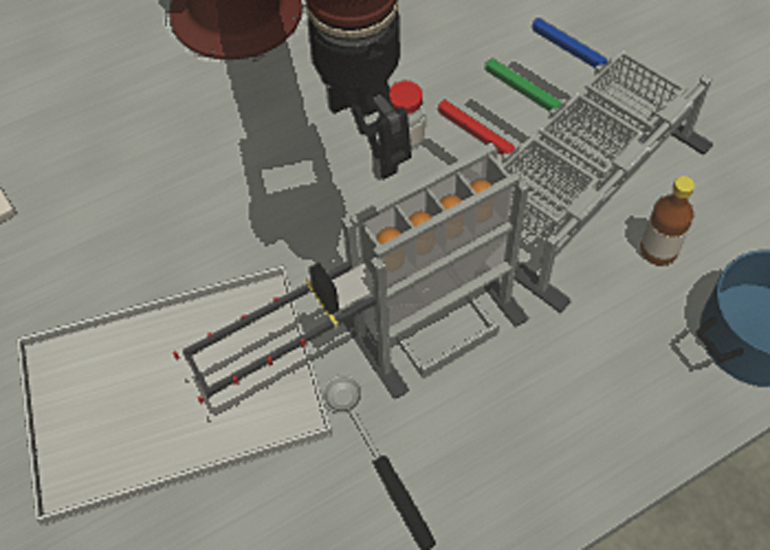

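View pics/side1c.png

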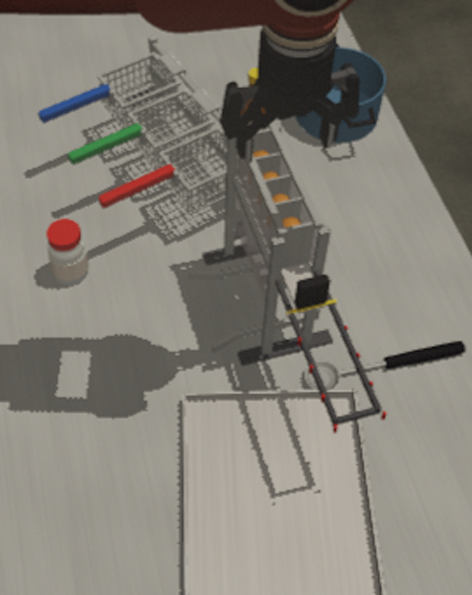

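View pics/wrist1.png

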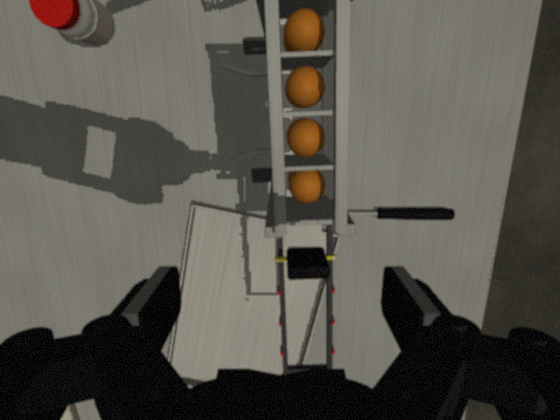

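```bash
python3 - <<'E'
import cv2,numpy as np
a=cv2.imread("pics/wrist1.png")[200:380,220:400];cv2.imwrite("pics/wrist1c.png",cv2.resize(a,None,fx=3.3,fy=3.3,interpolation=cv2.INTER_CUBIC))
from h import *
def g(px,z): print(px,z,np.round(plane("wrist",px,z),4))
print("pan",np.round(plane("wrist",(195,205),.022),4))
E
```

```text
pan [ 0.4926 -0.1505  0.022 ]
```

View pics/wrist1c.png

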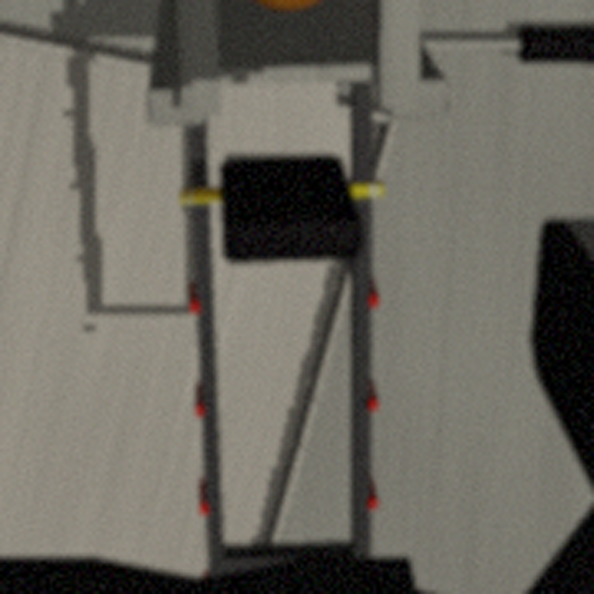

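```bash
python3 - <<'E'
from h import *
def g(n,c,z):
    px=(220+c[0]/3.3,200+c[1]/3.3); print(n,np.round(plane("wrist",px,z),4))
g("plate top",(291,231),.243)
g("plate TL",(226,205),.243);g("plate TR",(348,205),.243)
g("plate BL",(226,258),.243);g("plate BR",(358,256),.243)
for z in (.19,.2):
  for c in ((195,304),(200,408),(205,507),(373,298),(373,402),(372,502)): g("red%g"%z,c,z)
g("hop",(150,122),.28);g("hop",(447,117),.28)
# two-view
print(tri([("scene",(237.8,246.9)),("side",(337.5,244.9)),("wrist",(306,262))]))
print("jar",[np.round(plane(n,p,.095),3) for n,p in (("scene",(80+405/2.2,120+97/2.2)),("side",(160+64/1.75,80+233/1.75)))])
print("oil",plane("scene",(80+683/2.2,120+187/2.2),.16))
# pan corners
S=lambda a,b:(80+a/2.2,120+b/2.2)
for c in ((20,343),(283,270),(329,432),(42,520)): print("pan",np.round(plane("scene",S(*c),.022),4))
V=lambda a,b:(160+a/1.75,80+b/1.75)
for c in ((182,398),(352,393)): print("pan side",np.round(plane("side",V(*c),.022),4))
# handle ends
for n,c in dict(r=((442,105),(510,150)),g=((490,65),(560,106)),b=((536,22),(603,64))).items():
    print(n,[np.round(plane("scene",S(*k),.136),4) for k in c])
for n,c in dict(r=((101,200),(172,172)),g=((71,155),(140,130)),b=((41,115),(107,92))).items():
    print(n,[np.round(plane("side",V(*k),.136),4) for k in c])
E
```

```text
plate top [ 0.6513 -0.1527  0.243 ]
plate TL [ 0.6328 -0.1446  0.243 ]
plate TR [ 0.6671 -0.1446  0.243 ]
plate BL [ 0.6329 -0.1611  0.243 ]
plate BR [ 0.6705 -0.1605  0.243 ]
red0.19 [ 0.6238 -0.206   0.19  ]
red0.19 [ 0.6254 -0.2469  0.19  ]
red0.19 [ 0.6272 -0.2881  0.19  ]
red0.19 [ 0.6844 -0.2038  0.19  ]
red0.19 [ 0.6861 -0.2445  0.19  ]
red0.19 [ 0.6875 -0.286   0.19  ]
red0.2 [ 0.6238 -0.2003  0.2   ]
red0.2 [ 0.6254 -0.24    0.2   ]
red0.2 [ 0.6272 -0.28    0.2   ]
red0.2 [ 0.6827 -0.1981  0.2   ]
red0.2 [ 0.6843 -0.2377  0.2   ]
red0.2 [ 0.6857 -0.278   0.2   ]
hop [ 0.6136 -0.1058  0.28  ]
hop [ 0.6847 -0.1045  0.28  ]
(array([ 0.65168832, -0.14408617,  0.22269406]), [np.float64(6.15522643954825), np.float64(3.63572504792921), np.float64(9.264284943475607)])
jar [array([0.37 , 0.106, 0.095]), array([0.365, 0.108, 0.095])]
oil [0.71794538 0.30289217 0.16      ]
pan [ 0.4201 -0.4835  0.022 ]
pan [ 0.4926 -0.1528  0.022 ]
pan [ 0.7224 -0.2045  0.022 ]
pan [ 0.6485 -0.5314  0.022 ]
pan side [ 0.481 -0.157  0.022]
pan side [ 0.7102 -0.2054  0.022 ]
r [array([0.4375, 0.1247, 0.136 ]), array([0.5469, 0.1615, 0.136 ])]
g [array([0.4098, 0.2193, 0.136 ]), array([0.5191, 0.2605, 0.136 ])]
b [array([0.374 , 0.3209, 0.136 ]), array([0.4875, 0.3557, 0.136 ])]
r [array([0.4265, 0.1227, 0.136 ]), array([0.5384, 0.1516, 0.136 ])]
g [array([0.3974, 0.2214, 0.136 ]), array([0.5091, 0.2487, 0.136 ])]
b [array([0.3643, 0.3177, 0.136 ]), array([0.4741, 0.3452, 0.136 ])]
```

```bash
python3 -m pendant '[-0.5,0,0.95,0,0,0,-0.5,0,0.95,0,0,0,-0.5,0,0.95,0,0,0,-0.5,0,0.95,0,0,0,-0.5,0,0.95,0,0,0,-0.5,0,0.95,0,0,0,0,0,0,0,-0.125,0,0,0,0,0,-0.125,0,0,0,0,0,-0.125,0,0,0,0,0,-0.125,0,0,0,0,0,-0.125,0,0,0,0,0,-0.125,0]' 60 100; python3 -m pendant '[0,0,0,0,-0.125,0,0,0,0,0,-0.125,0,0,0,0,0,-0.125,0,0,0,0,0,-0.125,0,0,0,0,0,-0.125,0,0,0,0,0,-0.125,0,0,0,0,0,-0.125,0,0,0,0,0,-0.125,0,0,0,0,0,-0.125,0,0,0,0,0,0,0,0,0,0,0,0,0]'
python3 - <<'E'
from h import *
pic("wrist","wrist2")
o=robot.get_obs();print(o["time_s"],o["eef_pos"],o["tool_rot"],o["q"])
for l in ("basket1_grip","basket2_grip","basket3_grip"): print(l,find("wrist",l))
E
```

```text
time_s: 3.53
eef_pos: [0.5084, 0.1414, 0.5648]
tool_rot: [-90.0, -0.0, 43.3]
wrist_force: [-1.4, -0.3, -1.1]
width: 0.7
time_s: 4.45
eef_pos: [0.5085, 0.1412, 0.5648]
tool_rot: [-90.0, -0.0, 107.2]
wrist_force: [-1.3, 0.4, -0.4]
width: 0.701
4.5 [0.5084985  0.14124985 0.56474887] [-9.00030500e+01  1.55585847e-03  1.07261540e+02] [ 7.44199059e+00 -1.28211966e+01  9.23182059e+01 -1.03015373e-03
  1.00499720e+02 -9.98197369e+01]
basket1_grip [(0.63, [6.4, 274.2]), (0.38, [36.0, 118.2])]
basket2_grip []
basket3_grip [(0.97, [289.6, 218.2]), (0.27, [346.0, 323.1])]
```

View pics/wrist2.png

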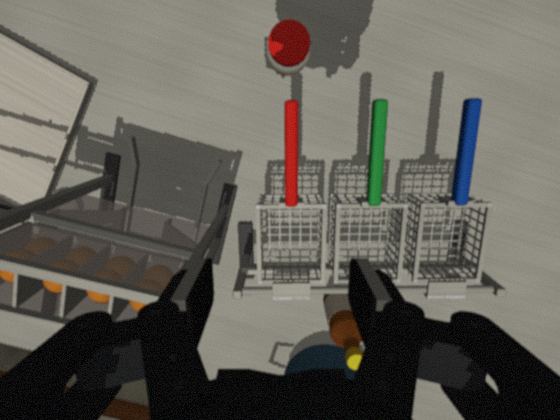

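```bash
python3 - <<'E'
from h import *
for n,a,b in (("r",(291.5,101),(291.5,204)),("g",(379.5,100),(374.5,203)),("b",(472,100),(462,202))):
    A=plane("wrist",a,.136);B=plane("wrist",b,.136);d=B-A;L=np.linalg.norm(d)
    print(n,np.round(A,4),np.round(B,4),L,np.degrees(np.arctan2(d[1],d[0])),"grip",np.round(A+d/L*.084,4))
A=plane("wrist",(240,290),.123);B=plane("wrist",(500,287),.123);print(A,B,np.degrees(np.arctan2(-(B-A)[0],(B-A)[1])))
E
```

```text
r [0.4284 0.1281 0.136 ] [0.5411 0.1643 0.136 ] 0.11832836361821605 17.809750424099647 grip [0.5084 0.1538 0.136 ]
g [0.3984 0.2209 0.136 ] [0.5101 0.2594 0.136 ] 0.11818532564937909 18.997188066863853 grip [0.4778 0.2482 0.136 ]
b [0.3679 0.3187 0.136 ] [0.4777 0.3594 0.136 ] 0.1170536045642877 20.335607528125422 grip [0.4467 0.3479 0.136 ]
[0.67870358 0.13638437 0.123     ] [0.57090096 0.46739593 0.123     ] 18.039203149025475
```

```bash
python3 -m pendant '[0.29,0,-0.09,0,0,0,0,1,0,0,0,0,0,1,0,0,0,0,0,1,0,0,0,0,0,1,0,0,0,0,0,1,0,0,0,0,0,1,0,0,0,0,0,0.8,0,0,0,0,0,0.27,0,0,0,0,0,0,0,0,0,0]'; python3 - <<'E'
from h import *
pic("wrist","w3")
o=robot.get_obs();print(o["time_s"],o["eef_pos"],o["wrist_force"])
E
```

```text
time_s: 5.48
eef_pos: [0.5071, 0.1537, 0.2782]
tool_rot: [-89.6, -0.1, 107.4]
wrist_force: [-1.7, 0.1, -0.6]
width: 0.702
5.5333 [0.50834611 0.1537681  0.28134601] [-2.23315243  0.24937847 -0.86244102]
```

View pics/w3.png

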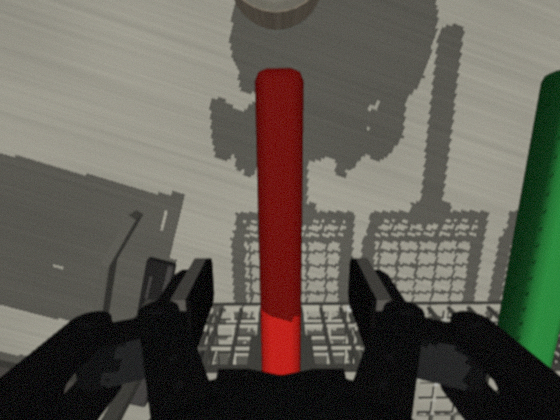

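```bash
python3 -m pendant '[0,0,0,0,0,0,0,0,0,0,0,0,0,0,0,0,0,0,0,0,0,0,0,0,0,0,0,0,0,0,0,0,0,0,0,0]' 0 95;python3 -m pendant '[0,0,0,0,0,0,0,-0.3,0,0,0,0,0,-0.4,0,0,0,0,0,-0.4,0,0,0,0,0,-0.4,0,0,0,0,0,-0.5,0,0,0,0,0,0,0,0,0,0]'; python3 - <<'E'
from h import *
pic("scene","s4");pic("side","sd4")
o=robot.get_obs();print(o["time_s"],o["eef_pos"],o["wrist_force"],o["width"])
E
```

```text
time_s: 6.03
eef_pos: [0.5092, 0.1539, 0.284]
tool_rot: [-90.2, -0.0, 107.4]
wrist_force: [-3.7, 3.3, 6.1]
width: 0.168
time_s: 6.62
eef_pos: [0.5134, 0.1549, 0.3648]
tool_rot: [-91.8, -0.0, 107.4]
wrist_force: [36.9, 14.8, -27.1]
width: 0.167
6.7167 [0.51279494 0.15467198 0.36252143] [ 32.56021521  13.0061053  -20.08792458] 0.16093121513917463
```

View pics/s4.png

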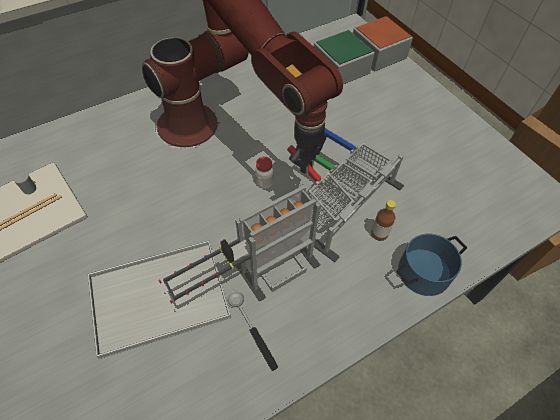

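```bash
python3 - <<'E'
from h import *
a=cv2.imread("pics/s4.png")[120:260,230:420];cv2.imwrite("pics/s4c.png",cv2.resize(a,None,fx=4,fy=4,interpolation=cv2.INTER_CUBIC))
a=cv2.imread("pics/sd4.png")[60:230,160:350];cv2.imwrite("pics/sd4c.png",cv2.resize(a,None,fx=3.5,fy=3.5,interpolation=cv2.INTER_CUBIC))
E
```

```text
(no output)
```

View pics/s4c.png

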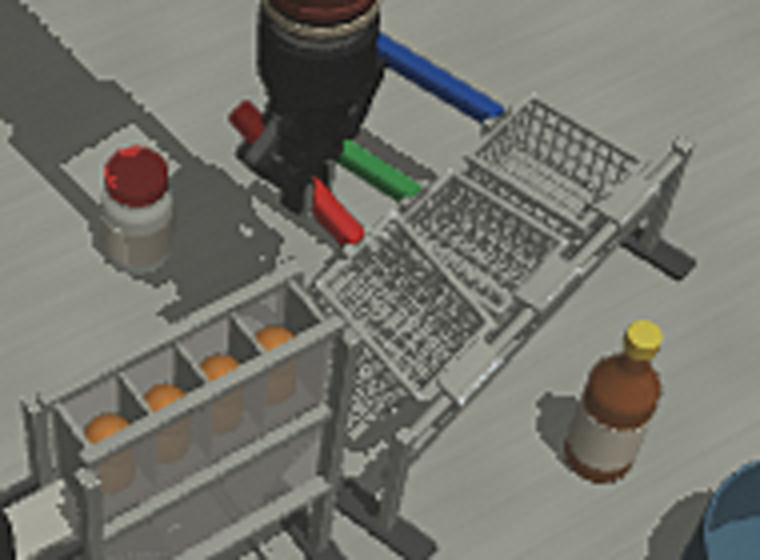

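View pics/sd4c.png

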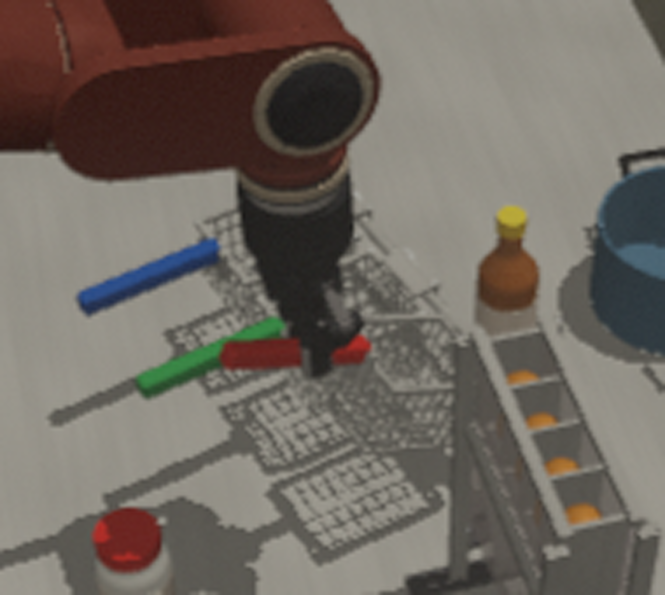

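```bash
python3 -m pendant '[0,0.3,-0.05,0,0,0,0,0.4,-0.05,0,0,0,0,0.4,0,0,0,0,0,0.4,0,0,0,0,0,0.4,0,0,0,0,0,0,0,0,0,0,0,0,0,0,0,0]'; python3 - <<'E'
from h import *
pic("scene","s5");pic("wrist","w5")
o=robot.get_obs();print(o["time_s"],o["eef_pos"],o["wrist_force"],o["width"],o["moment"])
a=cv2.imread("pics/s5.png")[120:260,230:420];cv2.imwrite("pics/s5c.png",cv2.resize(a,None,fx=4,fy=4,interpolation=cv2.INTER_CUBIC))
E
```

```text
time_s: 7.3
eef_pos: [0.5068, 0.1523, 0.282]
tool_rot: [-88.2, 0.1, 107.5]
wrist_force: [-35.3, -15.3, 14.1]
width: 0.169
7.4 [0.50681141 0.15232444 0.28200013] [-34.49937759 -14.04136573  13.88580523] 0.16600465993915925 [-2.13883125  5.04317689 -0.02313978]
```

View pics/s5c.png

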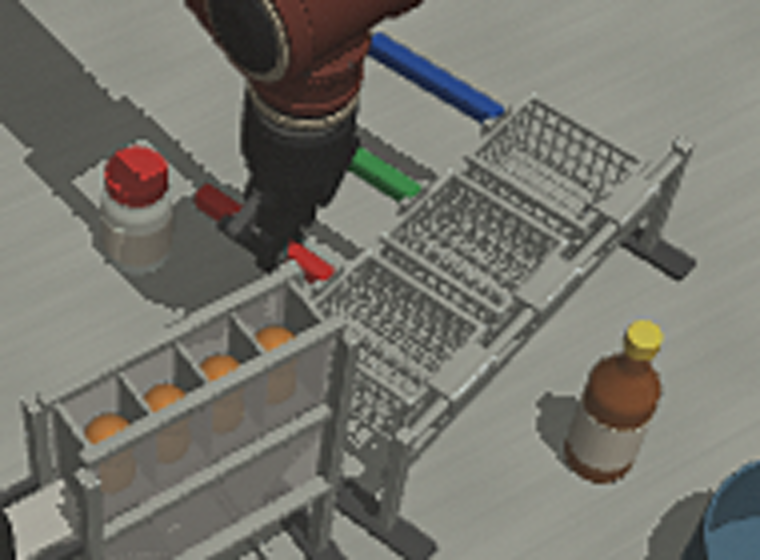

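View pics/w5.png

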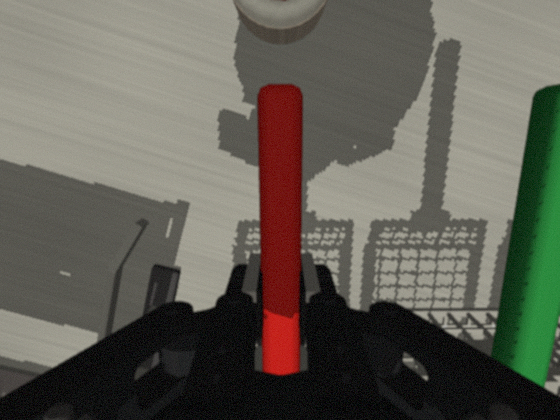

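```bash
python3 -m pendant '[0,0,0.16,0,0,0,0,0,0,0,0,0,0,0,0,0,0,0]';  python3 -m pendant '[0,0,0.06,0,0,0,0,0,0,0,0,0,0,0,0,0,0,0]'; python3 -m pendant '[0,-0.25,0.0,0,0,0,0,0,0,0,0,0,0,0,0,0,0,0]'
```

```text
time_s: 7.65
eef_pos: [0.5039, 0.1515, 0.2834]
tool_rot: [-89.3, 0.1, 107.4]
wrist_force: [-8.9, -4.5, -0.5]
width: 0.165
time_s: 7.9
eef_pos: [0.5029, 0.1514, 0.2843]
tool_rot: [-89.7, 0.0, 107.4]
wrist_force: [-5.2, -2.2, -3.5]
width: 0.163
time_s: 8.15
eef_pos: [0.5035, 0.1519, 0.2968]
tool_rot: [-89.8, -0.0, 107.4]
wrist_force: [-8.3, -2.1, -0.3]
width: 0.161
```

```bash
python3 -m pendant '[0,-0.25,0.05,0,0,0,0,0,0,0,0,0,0,0,0,0,0,0]';  python3 -m pendant '[0,-0.25,0,0,0,0,0,0,0,0,0,0,0,0,0,0,0,0]'; python3 - <<'E'
from h import *
pic("scene","s6");pic("side","sd6")
o=robot.get_obs();print(o["time_s"],o["eef_pos"],o["wrist_force"],o["width"],o["moment"])
a=cv2.imread("pics/s6.png")[120:260,230:420];cv2.imwrite("pics/s6c.png",cv2.resize(a,None,fx=4,fy=4,interpolation=cv2.INTER_CUBIC))
a=cv2.imread("pics/sd6.png")[60:230,160:350];cv2.imwrite("pics/sd6c.png",cv2.resize(a,None,fx=3.5,fy=3.5,interpolation=cv2.INTER_CUBIC))
E
```

```text
time_s: 8.4
eef_pos: [0.5029, 0.1516, 0.3084]
tool_rot: [-90.3, 0.0, 107.4]
wrist_force: [-1.5, 0.5, -2.4]
width: 0.165
time_s: 8.65
eef_pos: [0.5025, 0.1514, 0.3173]
tool_rot: [-90.2, 0.0, 107.4]
wrist_force: [-2.5, -0.4, -2.0]
width: 0.166
8.75 [0.50206703 0.15136566 0.316065  ] [-1.73921131  0.18649749 -1.14006643] 0.1617148465161713 [-0.09433855  0.48602231 -0.01188227]
```

View pics/s6c.png

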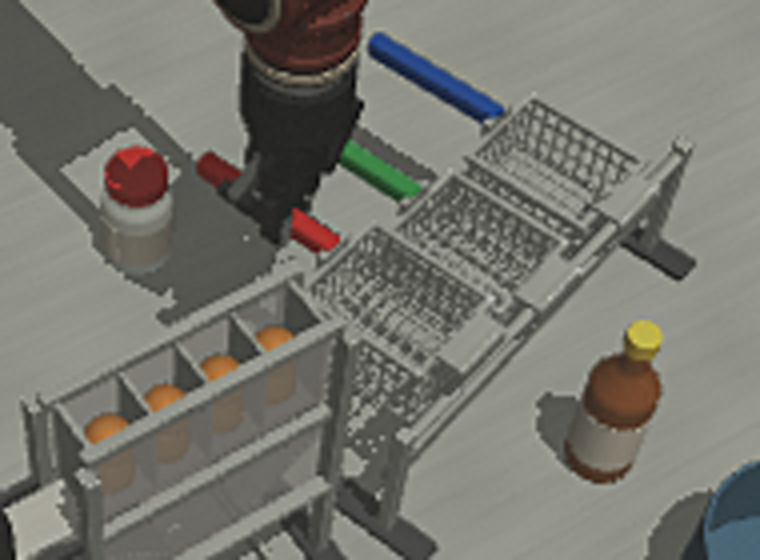

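View pics/sd6c.png

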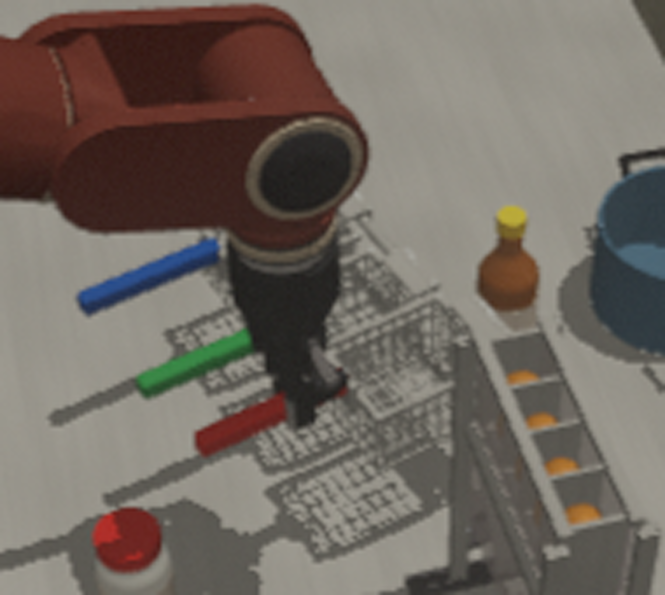

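```bash
python3 -m pendant '[0,-0.25,0,0,0,0,0,-0.4,0,0,0,0,0,-0.4,0,0,0,0,0,0,0,0,0,0]';  python3 -m pendant '[0,0,0.3,0,0,0,0,0,0.5,0,0,0,0,0,0.5,0,0,0,0,0,0.5,0,0,0,0,0,0.5,0,0,0,0,0,0.3,0,0,0,0,0,0,0,0,0]'; python3 - <<'E'
from h import *
pic("scene","s7")
o=robot.get_obs();print(o["time_s"],o["eef_pos"],o["wrist_force"],o["width"],o["moment"])
a=cv2.imread("pics/s7.png")[120:260,200:390];cv2.imwrite("pics/s7c.png",cv2.resize(a,None,fx=4,fy=4,interpolation=cv2.INTER_CUBIC))
E
```

```text
time_s: 9.08
eef_pos: [0.503, 0.1515, 0.3622]
tool_rot: [-90.4, 0.1, 107.4]
wrist_force: [-1.5, 0.6, -1.2]
width: 0.169
time_s: 9.67
eef_pos: [0.4011, 0.1198, 0.357]
tool_rot: [-89.9, -0.0, 107.4]
wrist_force: [-2.5, 0.2, -2.6]
width: 0.166
9.7167 [0.40189143 0.12002231 0.35728949] [-1.72264142  0.17666012 -3.43514938] 0.16443279693432208 [-0.05739661  0.41900905 -0.01454733]
```

View pics/s7c.png

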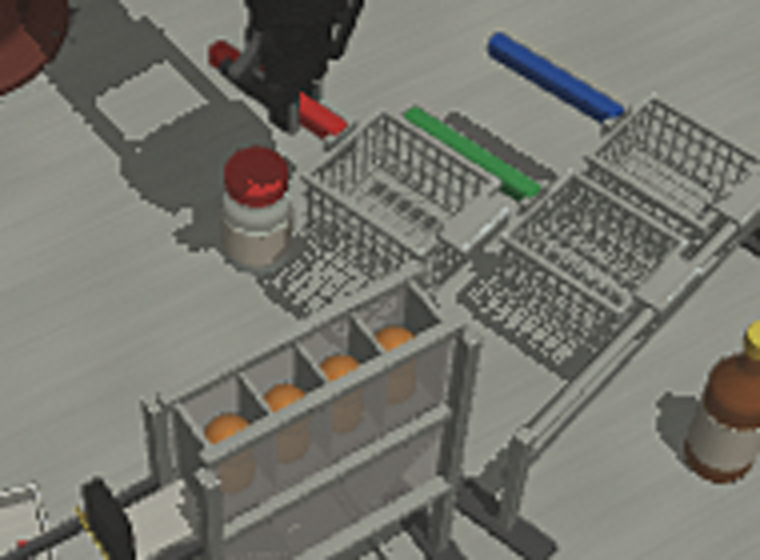

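```bash
python3 -m pendant '[0,0,0,0,0.1,0,0,0,0,0,0.1,0,0,0,0,0,0.065,0,-0.6,0,-0.1,0,0,0,-0.75,0,-0.15,0,0,0,-0.75,0,-0.15,0,0,0,-0.75,0,-0.1,0,0,0,-0.6,0,-0.1,0,0,0,0,0,0,0,0,0,0,0.8,0,0,0,0,0,0.9,0,0,0,0,0,0.9,0,0,0,0]';  python3 - <<'E'
from h import *
pic("scene","s8");pic("wrist","w8")
o=robot.get_obs();print(o["time_s"],o["eef_pos"],o["tool_rot"],o["wrist_force"],o["width"],o["moment"])
a=cv2.imread("pics/s8.png")[120:280,180:370];cv2.imwrite("pics/s8c.png",cv2.resize(a,None,fx=3.7,fy=3.7,interpolation=cv2.INTER_CUBIC))
E
```

```text
time_s: 10.72
eef_pos: [0.4329, -0.0167, 0.2536]
tool_rot: [-90.2, 0.0, 92.2]
wrist_force: [-1.7, 0.3, -2.5]
width: 0.163
10.8167 [ 0.42924377 -0.01579321  0.24718381] [-89.19794729  -0.21819733  92.25329875] [-3.43323891  0.63202794 -3.29865222] 0.1642392210613538 [-0.02185823  0.57188939  0.03062498]
```

View pics/s8c.png

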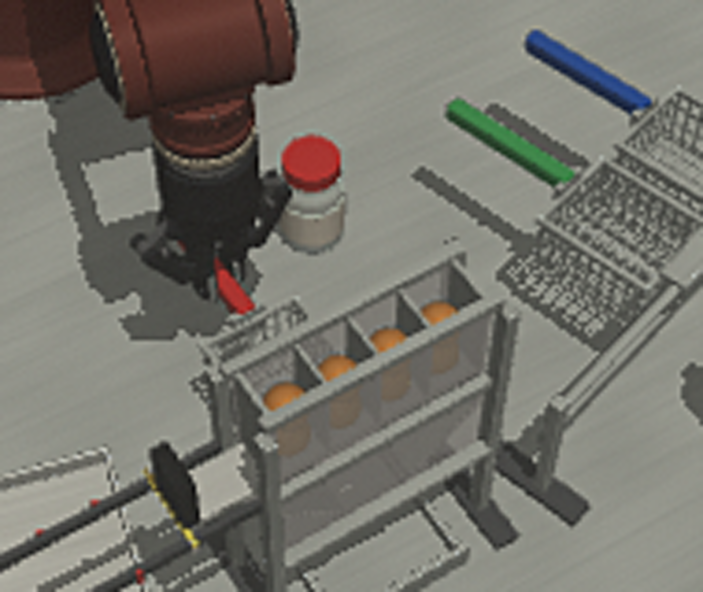

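View pics/w8.png

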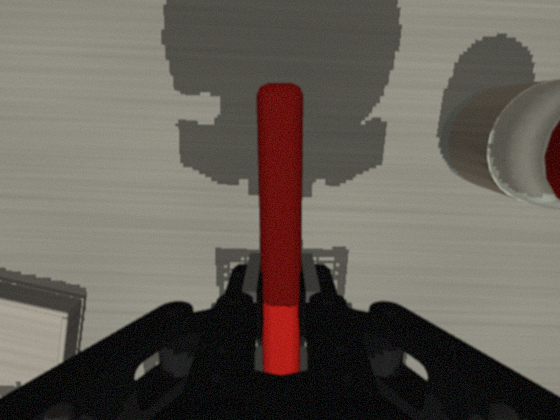

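```bash
cat >> h.py <<'E'
def boxpts(o,yaw,z0,xs,ys,zs):
    c,s=np.cos(yaw),np.sin(yaw)
    return [np.array([o[0]+c*x-s*y,o[1]+s*x+c*y,z0+z]) for z in zs for x,y in ((xs[0],ys[0]),(xs[1],ys[0]),(xs[1],ys[1]),(xs[0],ys[1]))]
def draw(im,n,P,col):
    p=[tuple(int(v) for v in np.round(proj(n,q))) for q in P]
    for k in range(0,len(p),4):
        for i in range(4): cv2.line(im,p[k+i],p[k+(i+1)%4],col,1,cv2.LINE_AA)
HOP=np.array([.646,-.0088]);HY=np.radians(2.2)
E
python3 - <<'E'
from h import *
im=cv2.imread("pics/s8.png")
draw(im,"scene",boxpts(HOP,HY,0,(-.029,.029),(-.0975,.0975),(0,.28)),(0,0,255))
o=robot.get_obs()["eef_pos"];c,s=np.cos(HY),np.sin(HY)
b=o[:2]+.095*np.array([c,s])
draw(im,"scene",boxpts(b,HY,o[2]-.221,(-.054,.054),(-.044,.044),(0,.062)),(0,255,0))
draw(im,"scene",boxpts(HOP,HY,0,(-.062,.062),(-.052,.052),(0.0,)),(255,0,0))
PY=np.radians(-12.5)
draw(im,"scene",boxpts((.571,-.343),PY,0,(-.12,.12),(-.1725,.1725),(0.022,)),(255,0,255))
cv2.imwrite("pics/s8o.png",cv2.resize(im[120:370,80:400],None,fx=2.4,fy=2.4,interpolation=cv2.INTER_CUBIC))
E
```

```text
(no output)
```

View pics/s8o.png

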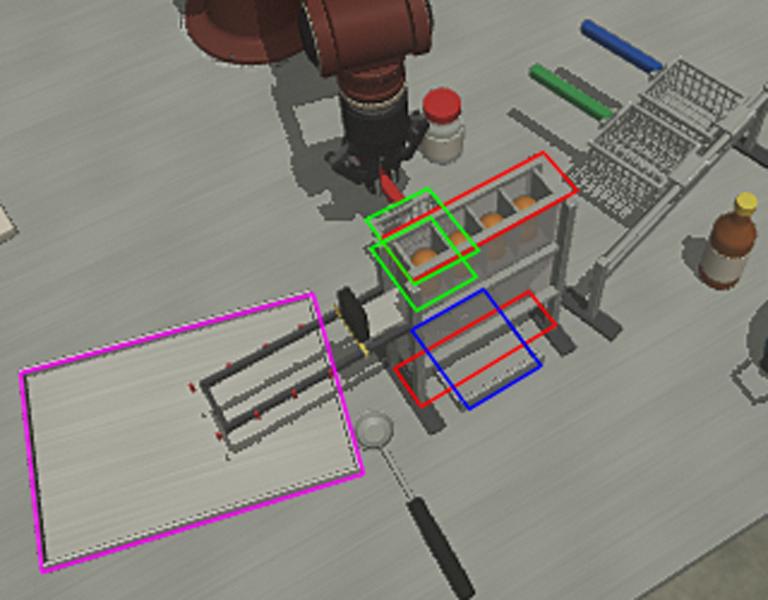

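```bash
python3 -m pendant '[0,0.25,0,0,0,0,0,0.25,0,0,0,0,0,0,0,0,0,0]'; python3 -m pendant '[0,0.08,0,0,0,0,0,0,0,0,0,0]'
```

```text
time_s: 11.07
eef_pos: [0.4324, -0.0166, 0.2338]
tool_rot: [-90.0, -0.0, 92.3]
wrist_force: [-2.5, 0.3, -2.7]
width: 0.164
time_s: 11.23
eef_pos: [0.4327, -0.0168, 0.2316]
tool_rot: [-90.1, 0.0, 92.3]
wrist_force: [-1.2, 0.4, -1.8]
width: 0.168
```

```bash
python3 -m pendant '[0,0.1,0,0,0,0,0,0,0,0,0,0]'; python3 -m pendant '[0,0.08,0,0,0,0,0,0,0,0,0,0]'; python3 -m pendant '[0,0.05,0,0,0,0,0,0,0,0,0,0]'
```

```text
time_s: 11.4
eef_pos: [0.4323, -0.0168, 0.2269]
tool_rot: [-90.0, 0.0, 92.2]
wrist_force: [-2.6, -0.1, -2.7]
width: 0.161
time_s: 11.57
eef_pos: [0.4321, -0.0168, 0.2233]
tool_rot: [-90.0, 0.0, 92.2]
wrist_force: [-1.9, 0.3, -1.2]
width: 0.165
time_s: 11.73
eef_pos: [0.4328, -0.0169, 0.2232]
tool_rot: [-90.0, 0.0, 92.3]
wrist_force: [-6.3, 0.8, 5.4]
width: 0.165
```

```bash
python3 -m pendant '[0,-0.03,-0.3,0,0,0,0,0,-0.4,0,0,0,0,0,-0.4,0,0,0,0,0,-0.4,0,0,0,0,0,0,0,0,0]'; python3 -m pendant '[0,0,-0.4,0,0,0,0,0,-0.4,0,0,0,0,0,-0.3,0,0,0,0,0,0,0,0,0]'
```

```text
time_s: 12.15
eef_pos: [0.4944, -0.0146, 0.2239]
tool_rot: [-90.2, 0.0, 92.3]
wrist_force: [-1.1, 0.1, -2.3]
width: 0.164
time_s: 12.48
eef_pos: [0.5372, -0.0128, 0.2234]
tool_rot: [-90.1, 0.0, 92.3]
wrist_force: [-2.0, -0.6, -1.3]
width: 0.164
```

```bash
python3 -m pendant '[0,0,-0.1,0,0,0,0,0,0,0,0,0]'; python3 -m pendant '[0,0,-0.1,0,0,0,0,0,0,0,0,0]'; python3 -m pendant '[0,0,-0.1,0,0,0,0,0,0,0,0,0]';python3 -m pendant '[0,0,-0.06,0,0,0,0,0,0,0,0,0]'
```

```text
time_s: 12.65
eef_pos: [0.5397, -0.0126, 0.2232]
tool_rot: [-90.0, 0.0, 92.3]
wrist_force: [-4.1, -1.0, 2.6]
width: 0.165
time_s: 12.82
eef_pos: [0.5436, -0.0125, 0.2231]
tool_rot: [-90.0, 0.0, 92.2]
wrist_force: [-4.3, -0.8, 3.1]
width: 0.164
time_s: 12.98
eef_pos: [0.5478, -0.0123, 0.2231]
tool_rot: [-90.0, 0.0, 92.2]
wrist_force: [-4.0, -0.6, 4.4]
width: 0.163
time_s: 13.15
eef_pos: [0.5499, -0.0122, 0.2233]
tool_rot: [-89.9, 0.0, 92.3]
wrist_force: [-7.4, -0.7, 7.6]
width: 0.166
```

```bash
python3 -m pendant '[0,0,-0.06,0,0,0,0,0,0,0,0,0]'; python3 -m pendant '[0,0,-0.06,0,0,0,0,0,0,0,0,0]';  python3 - <<'E'
from h import *
pic("scene","s9");pic("side","sd9");pic("wrist","w9")
a=cv2.imread("pics/s9.png")[120:300,200:370];cv2.imwrite("pics/s9c.png",cv2.resize(a,None,fx=3.3,fy=3.3,interpolation=cv2.INTER_CUBIC))
a=cv2.imread("pics/sd9.png")[120:300,180:380];cv2.imwrite("pics/sd9c.png",cv2.resize(a,None,fx=3.3,fy=3.3,interpolation=cv2.INTER_CUBIC))
E
```

```text
time_s: 13.32
eef_pos: [0.5511, -0.0121, 0.2233]
tool_rot: [-89.5, -0.0, 92.3]
wrist_force: [-18.2, -0.7, 16.1]
width: 0.166
time_s: 13.48
eef_pos: [0.5522, -0.012, 0.2232]
tool_rot: [-89.1, -0.0, 92.3]
wrist_force: [-28.8, -1.1, 24.4]
width: 0.16
```

View pics/s9c.png

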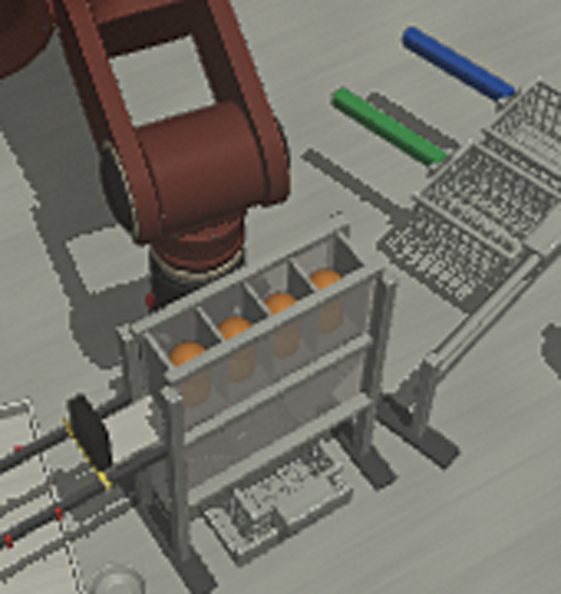

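View pics/sd9c.png

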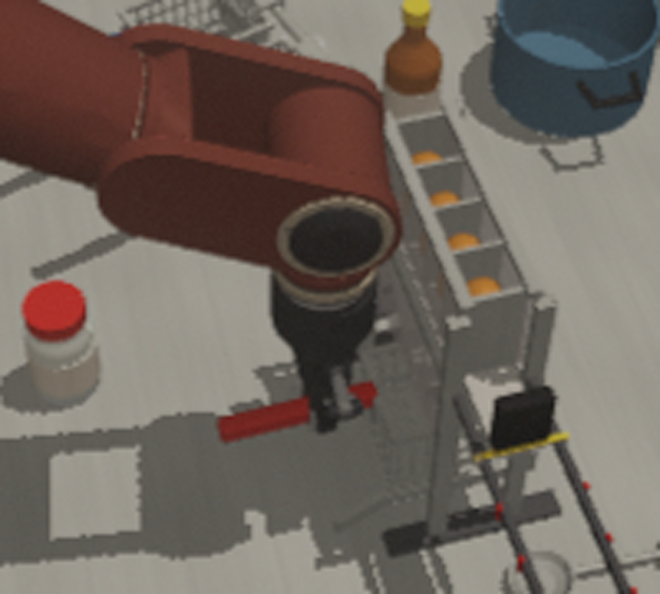

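```bash
python3 -m pendant '[0,0,0.08,0,0,0,0,0,0.04,0,0,0,0,0,0,0,0,0]'; python3 -m pendant '[0,0,0,0,0,0,0,0,0,0,0,0,0,0,0,0,0,0,0,0,0,0,0,0]' 40; python3 -m pendant '[0,-0.5,0,0,0,0,0,-0.9,0,0,0,0,0,-0.9,0,0,0,0,0,-0.9,0,0,0,0,0,-1,0,0,0,0,0,-1,0,0,0,0,0,-1,0,0,0,0,0,-0.8,0,0,0,0,0,0,0,0,0,0]';  python3 - <<'E'
from h import *
pic("wrist","w10");pic("scene","s10")
o=robot.get_obs();print(o["time_s"],o["eef_pos"],o["tool_rot"])
E
```

```text
time_s: 13.88
eef_pos: [0.5496, -0.0121, 0.2233]
tool_rot: [-89.9, -0.0, 92.2]
wrist_force: [-6.7, 1.1, 7.8]
width: 0.167
time_s: 14.22
eef_pos: [0.5503, -0.0121, 0.2223]
tool_rot: [-90.0, -0.0, 92.2]
wrist_force: [-1.4, 0.3, -1.1]
width: 0.469
time_s: 14.97
eef_pos: [0.5508, -0.0121, 0.5122]
tool_rot: [-90.8, 0.2, 92.3]
wrist_force: [-1.5, 0.4, 0.7]
width: 0.469
15.0667 [ 0.55058569 -0.01213518  0.50460631] [-9.02196935e+01  3.96481316e-02  9.22480391e+01]
```

View pics/w10.png

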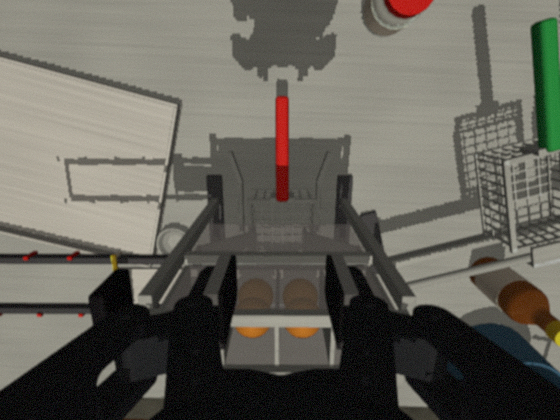

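```bash
python3 -m pendant '[-0.9,0,-0.6,0,0,0,-0.9,0,-0.6,0,0,0,-0.9,0,-0.6,0,0,0,-0.9,0,-0.58,0,0,0,0,0,0,0,0,0,0,0,0,0,0,0]'; python3 - <<'E'
from h import *
pic("wrist","w11")
o=robot.get_obs();print(o["time_s"],o["eef_pos"],o["tool_rot"])
E
```

```text
time_s: 15.57
eef_pos: [0.6485, -0.1493, 0.4975]
tool_rot: [-89.6, -0.2, 92.1]
wrist_force: [-1.6, 0.2, 0.4]
width: 0.466
15.6167 [ 0.64796212 -0.14799442  0.49897908] [-89.695784    -0.14749333  92.18615653]
```

View pics/w11.png

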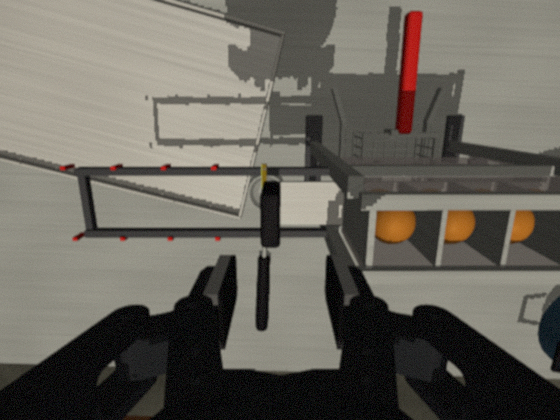

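```bash
python3 -m pendant '[-0.15,0,-0.08,0,0,0,0,0.7,0,0,0,0,0,0.7,0,0,0,0,0,0,0,0,0,0,0,0,0,0,0,0]'; python3 - <<'E'
from h import *
pic("wrist","w12")
o=robot.get_obs();print(o["time_s"],o["eef_pos"],o["tool_rot"])
E
```

```text
time_s: 16.03
eef_pos: [0.6505, -0.1522, 0.4449]
tool_rot: [-89.8, -0.1, 92.3]
wrist_force: [-1.6, -0.3, -0.1]
width: 0.47
16.0833 [ 0.65091924 -0.15245901  0.44736496] [-9.00010559e+01  5.51323188e-05  9.23078218e+01]
```

View pics/w12.png

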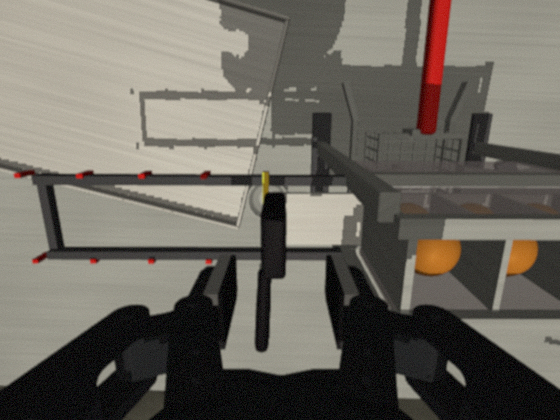

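```bash
python3 -m pendant '[-0.06,0.7,0,0,0,0,0,0.7,0,0,0,0,0,0.1,0,0,0,0,0,0,0,0,0,0]'; python3 -m pendant '[0,0,0,0,0,0,0,0,0,0,0,0,0,0,0,0,0,0,0,0,0,0,0,0]' 0 40;  python3 - <<'E'
from h import *
pic("wrist","w13")
o=robot.get_obs();print(o["time_s"],o["eef_pos"],o["tool_rot"])
E
```

```text
time_s: 16.42
eef_pos: [0.6511, -0.1553, 0.3862]
tool_rot: [-89.9, -0.0, 92.3]
wrist_force: [-2.1, 1.1, -0.7]
width: 0.467
time_s: 16.75
eef_pos: [0.6519, -0.1558, 0.3903]
tool_rot: [-90.3, 0.1, 92.2]
wrist_force: [-2.4, 1.6, 5.9]
width: 0.156
16.8 [ 0.65187082 -0.15579688  0.39024232] [-9.02721560e+01  8.83551748e-02  9.22397080e+01]
```

View pics/w13.png

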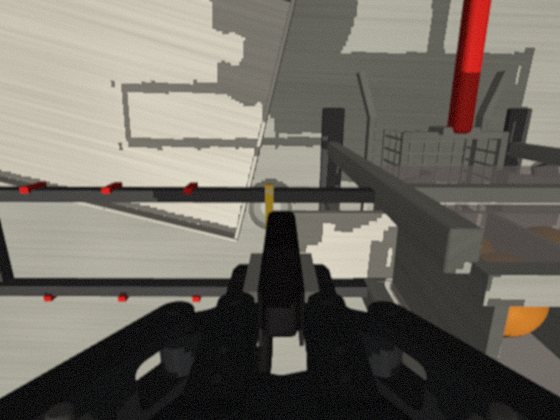

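```bash
python3 -m pendant '[-0.2,0,0,0,0,0,-0.3,0,0,0,0,0,-0.3,0,0,0,0,0,-0.2,0,0,0,0,0,0,0,0,0,0,0,0,0,0,0,0,0]'; python3 - <<'E'
from h import *
pic("wrist","w14")
o=robot.get_obs();print(o["time_s"],o["eef_pos"],o["tool_rot"])
E
```

```text
time_s: 17.3
eef_pos: [0.6534, -0.1967, 0.3903]
tool_rot: [-90.3, 0.2, 92.2]
wrist_force: [-2.2, -2.2, 5.9]
width: 0.154
17.35 [ 0.65336688 -0.19665024  0.39025352] [-90.27132798   0.20105856  92.2033905 ]
```

View pics/w14.png

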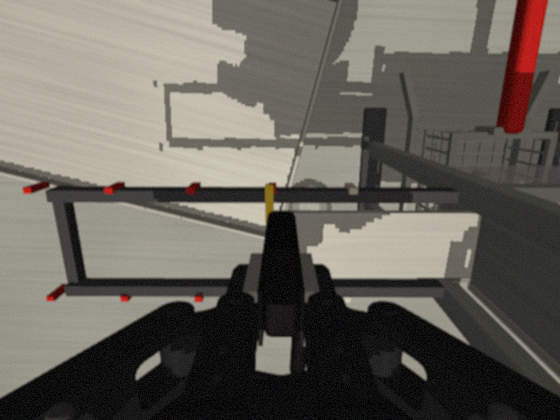

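```bash
python3 -m pendant '[-0.08,0,0,0,0,0,0,0,0,0,0,0,0,0,0,0,0,0]'; python3 - <<'E'
from h import *
pic("wrist","w15");pic("scene","s15")
print(robot.get_obs()["eef_pos"])
a=cv2.imread("pics/s15.png")[160:310,180:370];b=cv2.imread("pics/w15.png")[0:300]
cv2.imwrite("pics/s15c.png",np.vstack([cv2.resize(a,(380*560//380,300),interpolation=cv2.INTER_CUBIC),b]))
E
```

```text
time_s: 17.6
eef_pos: [0.6535, -0.199, 0.3903]
tool_rot: [-90.3, 0.1, 92.2]
wrist_force: [-2.2, 0.4, 7.0]
width: 0.156
[ 0.65350986 -0.19896311  0.39024712]
```

View pics/s15c.png

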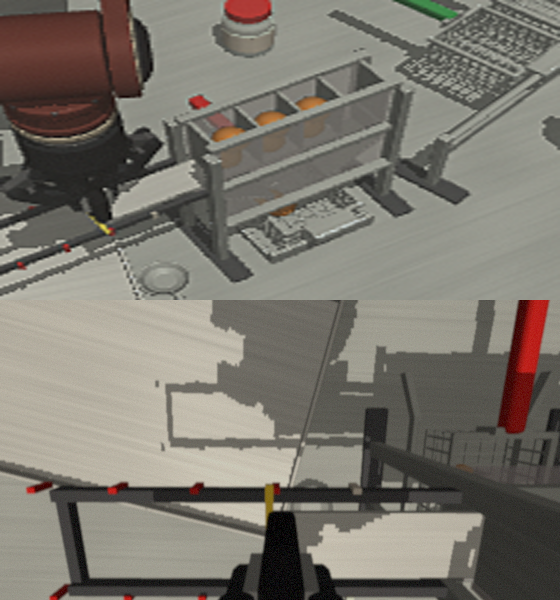

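```bash
python3 -m pendant '[0,0,0,0,0,0,0,0,0,0,0,0,0,0,0,0,0,0]' 40 95; python3 -m pendant '[0,-0.9,0,0,0,0,0,-1,0,0,0,0,0,-1,0,0,0,0,0.95,0,0.48,0,0,0,0.95,0,0.48,0,0,0,0.95,0,0.48,0,0,0,0.95,0,0.48,0,0,0,0.95,0,0.48,0,0,0,0,0,0,0,0,0,0,0,0,0,0,0]'; python3 - <<'E'
from h import *
pic("wrist","w16")
print(robot.get_obs()["eef_pos"])
E
```

```text
time_s: 17.95
eef_pos: [0.6529, -0.1989, 0.3864]
tool_rot: [-90.0, -0.0, 92.2]
wrist_force: [-2.1, -0.2, -0.3]
width: 0.468
time_s: 18.78
eef_pos: [0.5509, -0.015, 0.5027]
tool_rot: [-90.0, 0.0, 92.4]
wrist_force: [-1.5, -0.6, -0.7]
width: 0.469
[ 0.55148749 -0.01609886  0.50261103]
```

View pics/w16.png

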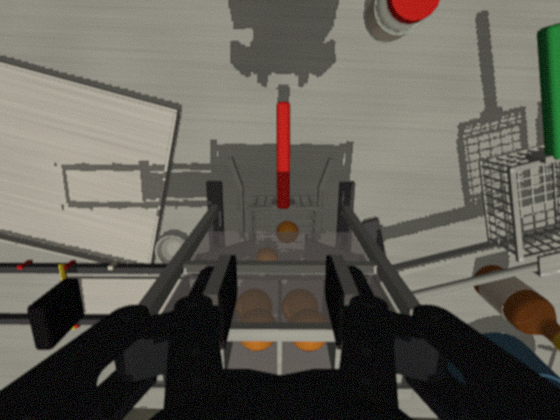

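```bash
python3 -m pendant '[0.09,1,0.02,0,0,0,0,1,0,0,0,0,0,1,0,0,0,0,0,1,0,0,0,0,0,1,0,0,0,0,0,1,0,0,0,0,0,0.7,0,0,0,0,0,0.3,0,0,0,0,0,0,0,0,0,0]'; python3 -m pendant '[0,0,0,0,0,0,0,0,0,0,0,0,0,0,0,0,0,0,0,0,0,0,0,0]' 0 95;
```

```text
time_s: 19.58
eef_pos: [0.5496, -0.0139, 0.2185]
tool_rot: [-89.6, -0.1, 92.2]
wrist_force: [-2.7, 0.0, -1.1]
width: 0.468
time_s: 19.92
eef_pos: [0.5522, -0.0135, 0.2255]
tool_rot: [-90.3, 0.1, 92.2]
wrist_force: [-0.8, -1.6, 2.6]
width: 0.162
```

```bash
python3 -m pendant '[0,-0.06,0.1,0,0,0,0,0,0.25,0,0,0,0,0,0.4,0,0,0,0,0,0.4,0,0,0,0,0,0.5,0,0,0,0,0,0.5,0,0,0,0,0,0.5,0,0,0,0,0,0.4,0,0,0,0,0,0.2,0,0,0,0,0,0,0,0,0]'; python3 -m pendant '[0,-0.3,0,0,0,0,0,-0.4,0,0,0,0,0,-0.3,0,0,0,0,0,0,0,0,0.08,0,0,0,0,0,0.09,0,0,0,0,0,0.087,0,0,0,0,0,0,0]'; python3 - <<'E'
from h import *
pic("scene","s17");pic("wrist","w17")
print(robot.get_obs()["eef_pos"],robot.get_obs()["tool_rot"])
E
```

```text
time_s: 20.75
eef_pos: [0.4197, -0.0182, 0.2256]
tool_rot: [-90.0, 0.0, 92.2]
wrist_force: [-3.7, -0.1, 0.9]
width: 0.164
time_s: 21.33
eef_pos: [0.4207, -0.0182, 0.2643]
tool_rot: [-89.9, 0.0, 77.4]
wrist_force: [-2.7, 0.5, -2.9]
width: 0.16
[ 0.42072321 -0.01815962  0.26435628] [-8.98881450e+01 -3.27949423e-03  7.76557649e+01]
```

View pics/s17.png

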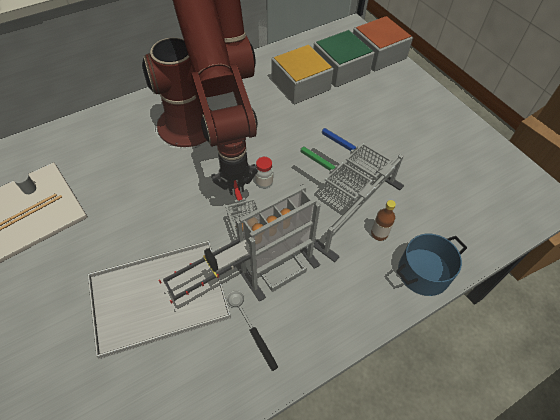

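```bash
python3 -m pendant '[-0.3,-0.3,-0.1,0,0,0,-0.6,-0.2,-0.2,0,0,0,-0.9,0,-0.3,0,0,0,-0.9,0,-0.3,0,0,0,-0.9,0,-0.3,0,0,0,-0.95,0,-0.3,0,0,0,-0.95,0,-0.3,0,0,0,-0.95,0,-0.3,0,0,0,-0.95,0,-0.3,0,0,0,-0.9,0,-0.3,0,0,0,-0.85,0,-0.3,0,0,0,-0.6,0,-0.16,0,0,0]'; python3 -m pendant '[0,0,0,0,0,0,0,0,0,0,0,0]'; python3 - <<'E'
from h import *
im=pic("scene","s18");pic("wrist","w18")
o=robot.get_obs();print(o["eef_pos"],o["tool_rot"])
im=cv2.imread("pics/s18.png")
b=o["eef_pos"][:2]+.101*np.array([.976,-.216])
draw(im,"scene",boxpts(b,np.radians(-12.5),o["eef_pos"][2]-.221,(-.054,.054),(-.044,.044),(0,.062)),(0,255,0))
p=np.array([.571,-.343]);d=b-p;print("pan coords",d@[.976,-.216],d@[.216,.976])
cv2.imwrite("pics/s18o.png",cv2.resize(im[130:370,60:300],None,fx=2.5,fy=2.5))
E
```

```text
time_s: 22.43
eef_pos: [0.46, -0.4295, 0.2845]
tool_rot: [-90.0, 0.0, 77.6]
wrist_force: [-2.7, 0.9, -3.0]
width: 0.168
time_s: 22.6
eef_pos: [0.4598, -0.4276, 0.2842]
tool_rot: [-89.9, -0.1, 77.5]
wrist_force: [-1.7, -0.1, -2.5]
width: 0.164
[ 0.46003706 -0.42570398  0.2841881 ] [-8.99110036e+01 -8.55213154e-02  7.75891548e+01]
pan coords 0.01048666632929206 -0.10468708288585153
```

View pics/s18o.png

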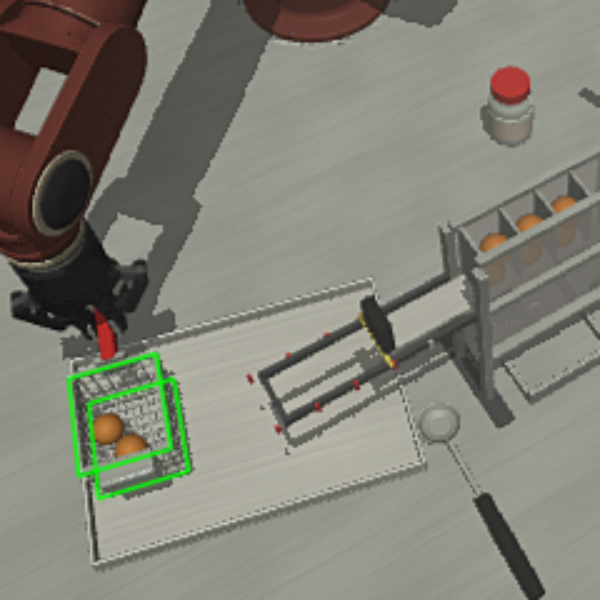

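```bash
python3 -m pendant '[0,0.4,0,0,0,0,0,0.5,0,0,0,0,0,0.4,0,0,0,0,0,0,0,0,0,0,0,0,0,0,0,0]'; python3 -m pendant '[0,0.07,0,0,0,0,0,0,0,0,0,0]'; python3 -m pendant '[0,0.07,0,0,0,0,0,0,0,0,0,0]'
```

```text
time_s: 23.12
eef_pos: [0.4603, -0.4252, 0.233]
tool_rot: [-89.9, -0.1, 77.6]
wrist_force: [-2.2, -0.3, -2.2]
width: 0.168
time_s: 23.28
eef_pos: [0.4603, -0.4259, 0.2308]
tool_rot: [-90.0, 0.0, 77.6]
wrist_force: [-2.3, 0.5, -1.9]
width: 0.167
time_s: 23.45
eef_pos: [0.4607, -0.4266, 0.2296]
tool_rot: [-90.1, 0.1, 77.5]
wrist_force: [-4.8, 2.9, 6.8]
width: 0.169
```

Contact. Release and rise, then look.

```bash
python3 -m pendant '[0,0,0,0,0,0,0,0,0,0,0,0,0,0,0,0,0,0,0,0,0,0,0,0]' 45; python3 -m pendant '[0,-0.5,0,0,0,0,0,-1,0,0,0,0,0,-1,0,0,0,0,0,-1,0,0,0,0,0,-1,0,0,0,0,0,-1,0,0,0,0,0,-1,0,0,0,0,0,-0.5,0,0,0,0]'; python3 - <<'E'
from h import *
im=pic("scene","s19");pic("side","sd19");pic("wrist","w19")
o=robot.get_obs();print(o["time_s"],o["eef_pos"],o["tool_rot"])
im=cv2.imread("pics/s19.png")
cv2.imwrite("pics/s19o.png",cv2.resize(im[120:370,60:420],None,fx=2.2,fy=2.2))
for l in ("basket1_grip","basket2_grip"):print(l,find("scene",l),find("side",l))
E
```

```text
time_s: 23.78
eef_pos: [0.4601, -0.4265, 0.2276]
tool_rot: [-90.0, 0.0, 77.5]
wrist_force: [-1.6, 0.1, -1.4]
width: 0.527
time_s: 24.45
eef_pos: [0.46, -0.4263, 0.5144]
tool_rot: [-90.4, 0.3, 77.5]
wrist_force: [-1.4, -0.3, 0.4]
width: 0.523
24.6 [ 0.46015336 -0.42642628  0.51053972] [-90.24896861   0.1868432   77.52032536]
basket1_grip [(0.94, [358.9, 160.9])] [(0.62, [234.7, 129.1])]
basket2_grip [(0.95, [343.8, 180.1])] [(0.27, [320.8, 403.7]), (0.2, [329.7, 369.5])]
```

View pics/s19o.png

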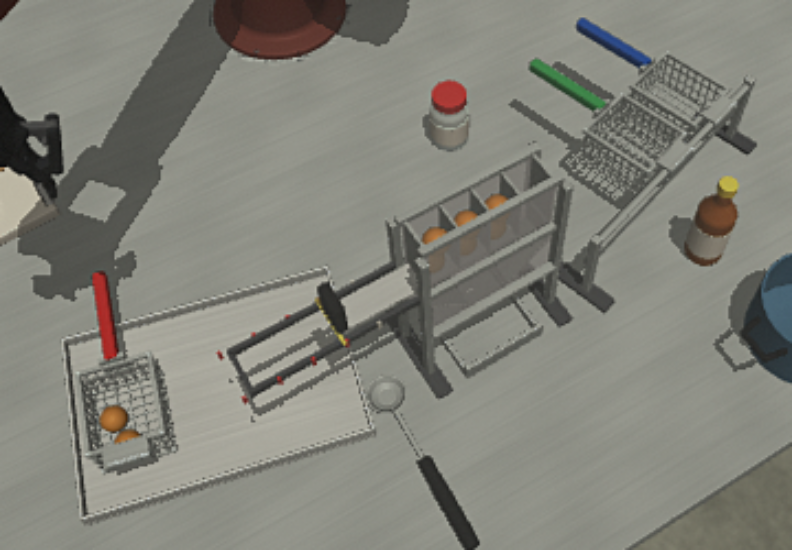

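```bash
python3 -m pendant '[0.92,0,0.18,0,0,0,0.92,0,0.18,0,0,0,0.92,0,0.18,0,0,0,0.92,0,0.18,0,0,0,0.92,0,0.18,0,0,0,0.92,0,0.18,0,0,0,0.92,0,0.18,0,0,0,0.92,0,0.18,0,0,0,0.92,0,0.18,0,0,0,0.92,0,0.18,0,0,0,0.92,0,0.18,0,0,0,0.92,0,0.18,0,0,0]';python3 -m pendant '[0.92,0,0.18,0,0,0,0.92,0,0.18,0,0,0,0.92,0,0.18,0,0,0,0.92,0,0.18,0,0,0,0.92,0,0.18,0,0,0,0.92,0,0.18,0,0,0,0,0,0,0,-0.12,0,0,0,0,0,-0.12,0,0,0,0,0,-0.12,0,0,0,0,0,-0.12,0,0,0,0,0,-0.06,0,0,0,0,0,0,0]' 60; python3 - <<'E'
from h import *
pic("wrist","w20")
o=robot.get_obs();print(o["time_s"],o["eef_pos"],o["tool_rot"])
E
```

```text
time_s: 25.8
eef_pos: [0.4707, 0.0252, 0.5054]
tool_rot: [-89.8, 0.0, 77.5]
wrist_force: [-1.4, -0.4, -1.4]
width: 0.525
time_s: 26.8
eef_pos: [0.4767, 0.2484, 0.5051]
tool_rot: [-89.8, 0.0, 108.5]
wrist_force: [-1.9, 0.2, -0.5]
width: 0.703
26.85 [0.47671886 0.2484009  0.50542109] [-8.98083304e+01  3.18316059e-03  1.08384180e+02]
```

View pics/w20.png

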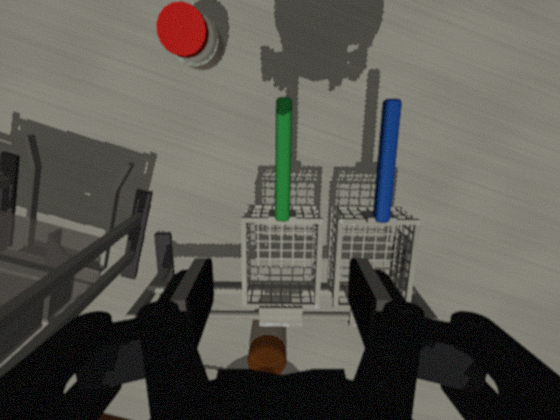

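```bash
python3 - <<'E'
from h import *
o=robot.get_obs();psi=np.radians(o["tool_rot"][2])
for n,a,b in (("g",(284.5,98),(283,219)),("b",(392,99),(383.5,220))):
    A=plane("wrist",a,.136);B=plane("wrist",b,.136);d=B-A;L=np.linalg.norm(d);G=A+d/L*.084
    e=(G-o["eef_pos"]);X=np.array([np.cos(psi),np.sin(psi),0]);Z=np.array([-np.sin(psi),np.cos(psi),0])
    print(n,np.round(A,4),L,np.degrees(np.arctan2(d[1],d[0])),"grip",np.round(G,4),"units",e@X/.04,e@Z/.04,(o["eef_pos"][2]-.282)/.04)
E
```

```text
g [0.3972 0.2251 0.136 ] 0.1195242482470398 17.773040959068705 grip [0.4772 0.2507 0.136 ] units 0.05153907903964364 -0.028593116994080556 5.58552716775695
b [0.3661 0.3216 0.136 ] 0.11972595681649288 19.251572803892067 grip [0.4454 0.3493 0.136 ] units 2.63997464716874 -0.05278750636893476 5.58552716775695
```

```bash
python3 -m pendant '[0.05,0.9,0,0,0,0,0,1,0,0,0,0,0,1,0,0,0,0,0,1,0,0,0,0,0,1,0,0,0,0,0,0.6,0,0,0,0,0,0.08,0,0,0,0,0,0,0,0,0,0,0,0,0,0,0,0]' 50 95; python3 -m pendant '[0,0,0,0,0,0,0,0,0,0,0,0,0,0,0,0,0,0,0,0,0,0,0,0,0,0,0,0,0,0]' 0; python3 -m pendant '[0,-0.15,0.05,0,0,0,0,0,0,0,0,0,0,0,0,0,0,0]';python3 -m pendant '[0,-0.15,0,0,0,0,0,0,0,0,0,0,0,0,0,0,0,0]'
```

```text
time_s: 27.6
eef_pos: [0.4767, 0.2504, 0.2857]
tool_rot: [-90.1, -0.0, 108.4]
wrist_force: [-2.1, -0.0, 0.2]
width: 0.582
time_s: 28.02
eef_pos: [0.4769, 0.2504, 0.2866]
tool_rot: [-90.2, 0.0, 108.4]
wrist_force: [-2.0, -1.6, 6.0]
width: 0.162
time_s: 28.27
eef_pos: [0.4759, 0.2501, 0.2926]
tool_rot: [-90.6, -0.0, 108.4]
wrist_force: [5.9, 2.7, -1.5]
width: 0.165
time_s: 28.52
eef_pos: [0.4756, 0.2501, 0.2984]
tool_rot: [-90.5, -0.0, 108.5]
wrist_force: [5.9, 2.2, -0.2]
width: 0.164
```

```bash
python3 -m pendant '[0,0,-0.07,0,0,0,0,0,0,0,0,0,0,0,0,0,0,0]';python3 -m pendant '[0,-0.15,0,0,0,0,0,0,0,0,0,0,0,0,0,0,0,0]';python3 -m pendant '[0,-0.15,0,0,0,0,0,0,0,0,0,0,0,0,0,0,0,0]'
```

```text
time_s: 28.77
eef_pos: [0.4773, 0.2507, 0.2965]
tool_rot: [-90.2, -0.0, 108.5]
wrist_force: [5.5, 2.4, -1.4]
width: 0.167
time_s: 29.02
eef_pos: [0.4772, 0.2507, 0.3024]
tool_rot: [-90.1, -0.0, 108.5]
wrist_force: [5.1, 2.1, -0.1]
width: 0.163
time_s: 29.27
eef_pos: [0.476, 0.2503, 0.3071]
tool_rot: [-89.7, 0.0, 108.5]
wrist_force: [-2.5, 0.6, -2.1]
width: 0.167
```

```bash
python3 -m pendant '[0,-0.2,0,0,0,0,0,-0.2,0,0,0,0,0,0,0,0,0,0]';python3 - <<'E'
from h import *
pic("scene","s21")
o=robot.get_obs();print(o["time_s"],o["eef_pos"],o["wrist_force"],o["width"],o["moment"])
a=cv2.imread("pics/s21.png")[120:260,230:420];cv2.imwrite("pics/s21c.png",cv2.resize(a,None,fx=4,fy=4,interpolation=cv2.INTER_CUBIC))
E
```

```text
time_s: 29.52
eef_pos: [0.4771, 0.2506, 0.326]
tool_rot: [-90.1, -0.0, 108.5]
wrist_force: [-1.8, 1.0, -1.8]
width: 0.166
29.5667 [0.47703657 0.25063146 0.32560922] [-1.79876459 -0.01010031 -1.80090938] 0.16097240306636004 [-0.07281982  0.47265954 -0.0499474 ]
```

View pics/s21c.png

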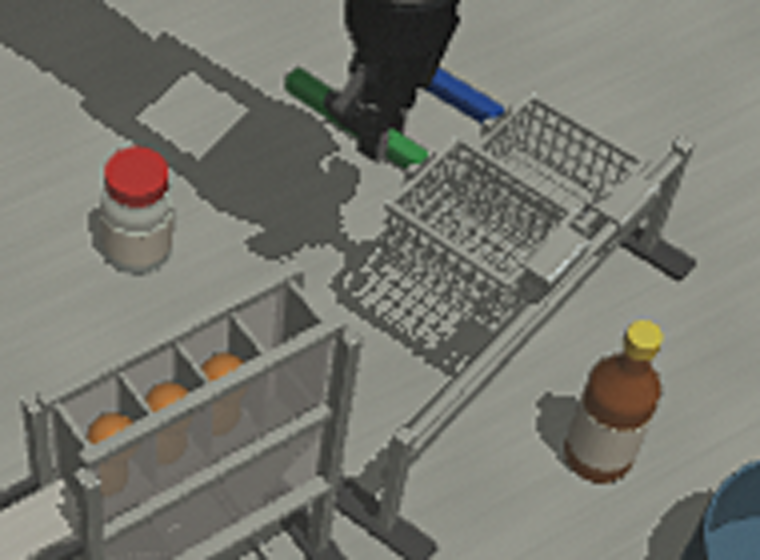

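```bash
python3 -m pendant '[0,-0.3,0,0,0,0,0,-0.4,0,0,0,0,0,-0.4,0,0,0,0,0,0,0.25,0,0,0,0,0,0.45,0,0,0,0,0,0.5,0,0,0,0,0,0.5,0,0,0,0,0,0.5,0,0,0,0,0,0.4,0,0,0,0,0,0.15,0,0,0,0,0,0,0,0,0]';python3 -m pendant '[0,0,0,0,0.09,0,0,0,0,0,0.1,0,0,0,0,0,0.093,0,-0.6,0,-0.1,0,0,0,-0.8,0,-0.2,0,0,0,-0.9,0,-0.2,0,0,0,-0.9,0,-0.2,0,0,0,-0.9,0,-0.2,0,0,0,-0.9,0,-0.2,0,0,0,-0.8,0,-0.13,0,0,0,0,0,0,0,0,0,0,0,0,0,0,0]';python3 - <<'E'
from h import *
pic("wrist","w22");pic("scene","s22")
o=robot.get_obs();print(o["time_s"],o["eef_pos"],o["tool_rot"],o["wrist_force"],o["width"],o["moment"])
E
```

```text
time_s: 30.48
eef_pos: [0.371, 0.2153, 0.3677]
tool_rot: [-90.0, -0.0, 108.5]
wrist_force: [-1.9, 0.4, -2.1]
width: 0.163
time_s: 31.48
eef_pos: [0.4312, -0.0157, 0.3681]
tool_rot: [-90.0, -0.0, 92.0]
wrist_force: [-2.1, 0.6, -3.0]
width: 0.16
31.5833 [ 0.43082238 -0.01386816  0.36800802] [-8.99636363e+01 -3.49318080e-02  9.22521806e+01] [-1.17760424  0.44448095 -1.71198176] 0.16584627052160875 [-0.00362021  0.39893952 -0.03622942]
```

View pics/w22.png

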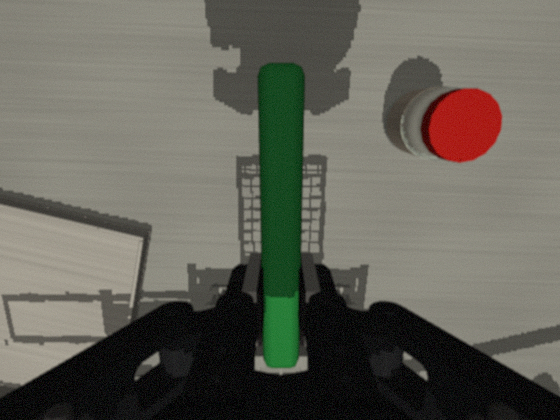

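View pics/s22.png

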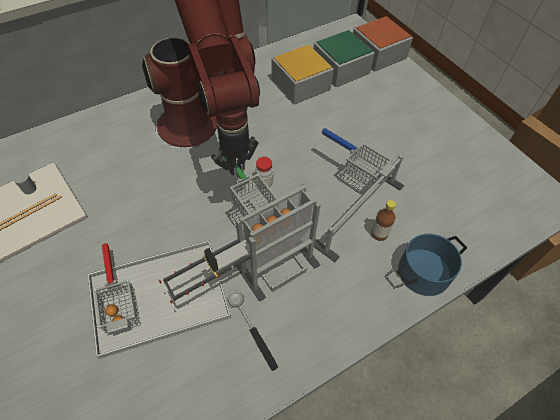

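```bash
python3 -m pendant '[-0.07,0.4,0.2,0,0,0,0,0.8,0,0,0,0,0,0.9,0,0,0,0,0,0.8,0,0,0,0,0,0.5,0,0,0,0,0,0,0,0,0,0,0,0,0,0,0,0]';python3 -m pendant '[0,0.1,0,0,0,0,0,0,0,0,0,0]'; python3 -m pendant '[0,0.08,0,0,0,0,0,0,0,0,0,0]'
```

```text
time_s: 32.17
eef_pos: [0.4224, -0.0159, 0.2312]
tool_rot: [-89.9, -0.1, 92.4]
wrist_force: [-2.2, 0.0, -1.2]
width: 0.165
time_s: 32.33
eef_pos: [0.423, -0.0167, 0.2286]
tool_rot: [-90.0, 0.0, 92.3]
wrist_force: [-1.7, 0.2, -2.3]
width: 0.167
time_s: 32.5
eef_pos: [0.4237, -0.0172, 0.2269]
tool_rot: [-90.1, 0.0, 92.3]
wrist_force: [-3.7, 0.4, 1.3]
width: 0.16
```

```bash
python3 -m pendant '[0,-0.03,-0.3,0,0,0,0,0,-0.4,0,0,0,0,0,-0.4,0,0,0,0,0,-0.4,0,0,0,0,0,-0.4,0,0,0,0,0,-0.4,0,0,0,0,0,-0.4,0,0,0,0,0,-0.3,0,0,0,0,0,0,0,0,0]'; python3 -m pendant '[0,0,-0.1,0,0,0,0,0,0,0,0,0]';python3 -m pendant '[0,0,-0.1,0,0,0,0,0,0,0,0,0]'
```

```text
time_s: 33.25
eef_pos: [0.5448, -0.0127, 0.2274]
tool_rot: [-90.2, 0.0, 92.3]
wrist_force: [-2.1, -0.4, -1.3]
width: 0.158
time_s: 33.42
eef_pos: [0.547, -0.0125, 0.227]
tool_rot: [-90.1, 0.0, 92.2]
wrist_force: [-2.1, -0.0, 1.0]
width: 0.163
time_s: 33.58
eef_pos: [0.5508, -0.0123, 0.227]
tool_rot: [-90.1, 0.0, 92.2]
wrist_force: [-1.9, -1.4, 1.5]
width: 0.164
```

```bash
python3 -m pendant '[0,0,-0.08,0,0,0,0,0,0,0,0,0]';python3 -m pendant '[0,0,-0.08,0,0,0,0,0,0,0,0,0]';python3 -m pendant '[0,0,-0.08,0,0,0,0,0,0,0,0,0]'
```

```text
time_s: 33.75
eef_pos: [0.5539, -0.0122, 0.2269]
tool_rot: [-90.0, 0.0, 92.2]
wrist_force: [-3.8, -0.5, 2.5]
width: 0.169
time_s: 33.92
eef_pos: [0.5568, -0.012, 0.227]
tool_rot: [-89.9, -0.0, 92.2]
wrist_force: [-7.1, 0.2, 7.1]
width: 0.168
time_s: 34.08
eef_pos: [0.5585, -0.0119, 0.2271]
tool_rot: [-89.4, -0.0, 92.3]
wrist_force: [-19.9, -0.2, 18.2]
width: 0.163
```

```bash
python3 -m pendant '[0,0,0.08,0,0,0,0,0,0.02,0,0,0,0,0,0,0,0,0]'; python3 -m pendant '[0,0,0,0,0,0,0,0,0,0,0,0,0,0,0,0,0,0,0,0,0,0,0,0]' 40; python3 -m pendant '[0,-0.5,0,0,0,0,0,-0.9,0,0,0,0,0,-0.9,0,0,0,0,0,-0.9,0,0,0,0,0,-1,0,0,0,0,0,-1,0,0,0,0,0,-1,0,0,0,0,0,-0.8,0,0,0,0,0,0,0,0,0,0]';python3 -m pendant '[-0.8,0,-0.4,0,0,0,-0.8,0,-0.4,0,0,0,-0.8,0,-0.4,0,0,0,-0.8,0,-0.4,0,0,0,-0.8,0,-0.4,0,0,0,-0.76,0,-0.25,0,0,0,0,0,0,0,0,0,0,0,0,0,0,0]'; python3 - <<'E'
from h import *
pic("wrist","w23")
o=robot.get_obs();print(o["time_s"],o["eef_pos"],o["tool_rot"])
E
```

```text
time_s: 34.33
eef_pos: [0.5562, -0.0121, 0.2269]
tool_rot: [-90.0, -0.0, 92.2]
wrist_force: [-4.9, -0.4, 5.7]
width: 0.164
time_s: 34.67
eef_pos: [0.5563, -0.0121, 0.2258]
tool_rot: [-90.0, -0.0, 92.2]
wrist_force: [-2.3, 0.0, 0.4]
width: 0.467
time_s: 35.42
eef_pos: [0.5567, -0.0121, 0.5159]
tool_rot: [-90.8, 0.2, 92.2]
wrist_force: [-2.3, -0.1, -0.1]
width: 0.469
time_s: 36.08
eef_pos: [0.6542, -0.2004, 0.5041]
tool_rot: [-89.9, -0.1, 92.1]
wrist_force: [-1.4, 0.9, -0.3]
width: 0.465
36.1333 [ 0.65388122 -0.19919167  0.50483757] [-8.98978409e+01 -7.60834255e-02  9.21978679e+01]
```

View pics/w23.png

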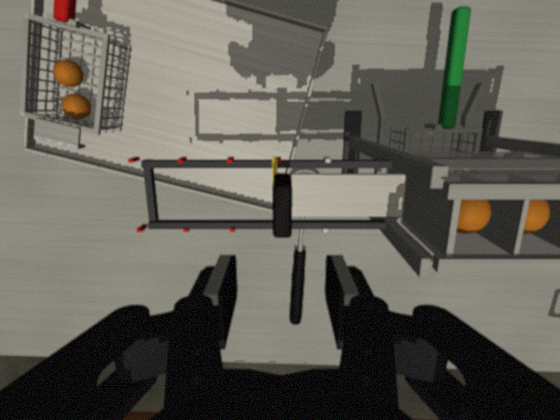

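```bash
python3 -m pendant '[0,0.9,0,0,0,0,0,0.9,0,0,0,0,0,0.7,0,0,0,0,0,0.45,0,0,0,0,0,0,0,0,0,0,0,0,0,0,0,0]' 40 40; python3 -m pendant '[0,0,0,0,0,0,0,0,0,0,0,0,0,0,0,0,0,0,0,0,0,0,0,0]' 0; python3 -m pendant '[-0.2,0,0,0,0,0,-0.3,0,0,0,0,0,-0.3,0,0,0,0,0,-0.2,0,0,0,0,0,0,0,0,0,0,0,0,0,0,0,0,0]'; python3 - <<'E'
from h import *
pic("wrist","w24")
o=robot.get_obs();print(o["time_s"],o["eef_pos"],o["tool_rot"])
E
```

```text
time_s: 36.63
eef_pos: [0.6534, -0.1974, 0.3873]
tool_rot: [-89.9, -0.1, 92.3]
wrist_force: [-2.3, -0.8, 0.5]
width: 0.467
time_s: 36.97
eef_pos: [0.6542, -0.1988, 0.3917]
tool_rot: [-90.3, 0.1, 92.2]
wrist_force: [-3.0, 0.5, 5.4]
width: 0.156
time_s: 37.47
eef_pos: [0.6557, -0.2401, 0.3916]
tool_rot: [-90.3, 0.2, 92.2]
wrist_force: [-2.0, -2.6, 6.1]
width: 0.156
37.5167 [ 0.65571206 -0.24000877  0.3916723 ] [-90.2572911    0.22212093  92.19148572]
```

View pics/w24.png

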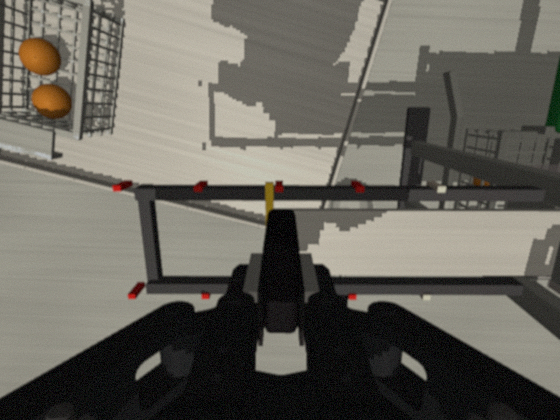

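```bash
python3 -m pendant '[0,0,0,0,0,0,0,0,0,0,0,0,0,0,0,0,0,0]' 40 95; python3 -m pendant '[0,-0.9,0,0,0,0,0,-1,0,0,0,0,0,-1,0,0,0,0,0.95,0,0.4,0,0,0,0.95,0,0.4,0,0,0,0.97,0,0.4,0,0,0,0.97,0,0.4,0,0,0,0.97,0,0.4,0,0,0,0.95,0,0.36,0,0,0,0,0,0,0,0,0,0,0,0,0,0,0]'; python3 - <<'E'
from h import *
pic("wrist","w25");pic("scene","s25")
print(robot.get_obs()["eef_pos"])
E
```

```text
time_s: 37.77
eef_pos: [0.6552, -0.2387, 0.3878]
tool_rot: [-90.0, -0.0, 92.2]
wrist_force: [-1.2, 0.0, -0.9]
width: 0.467
time_s: 38.68
eef_pos: [0.5515, -0.0111, 0.5043]
tool_rot: [-90.0, 0.0, 92.5]
wrist_force: [-1.7, 0.4, -0.6]
width: 0.469
[ 0.55238776 -0.01306928  0.50396155]
```

View pics/w25.png

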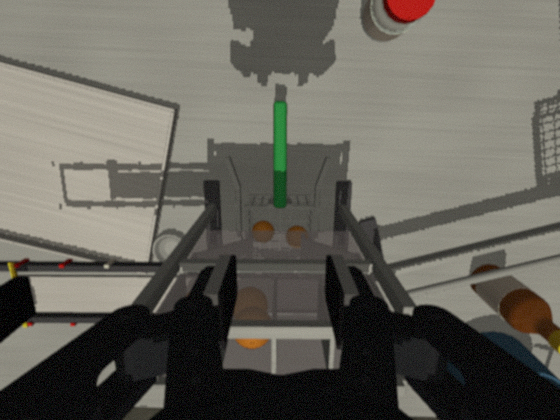

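```bash
python3 -m pendant '[0,1,-0.1,0,0,0,0,1,0,0,0,0,0,1,0,0,0,0,0,1,0,0,0,0,0,1,0,0,0,0,0,1,0,0,0,0,0,0.7,0,0,0,0,0,0.22,0,0,0,0,0,0,0,0,0,0]'; python3 -m pendant '[0,0,0,0,0,0,0,0,0,0,0,0,0,0,0,0,0,0,0,0,0,0,0,0]' 0 95;python3 -m pendant '[0,-0.06,0.1,0,0,0,0,0,0.25,0,0,0,0,0,0.4,0,0,0,0,0,0.4,0,0,0,0,0,0.5,0,0,0,0,0,0.5,0,0,0,0,0,0.5,0,0,0,0,0,0.5,0,0,0,0,0,0.25,0,0,0,0,0,0,0,0,0]'; python3 -m pendant '[0,-0.3,0,0,0,0,0,-0.5,0,0,0,0,0,-0.5,0,0,0,0,0,0,0,0,0.08,0,0,0,0,0,0.09,0,0,0,0,0,0.087,0,0,0,0,0,0,0]'; python3 - <<'E'
from h import *
pic("scene","s26");pic("wrist","w26")
o=robot.get_obs();print(o["eef_pos"],o["tool_rot"])
p=np.radians(o["tool_rot"][2]);e=np.array([.488,-.3247])-o["eef_pos"][:2]
print(e@[np.cos(p),np.sin(p)]/.04,e@[-np.sin(p),np.cos(p)]/.04)
E
```

```text
time_s: 39.53
eef_pos: [0.5553, -0.0138, 0.2239]
tool_rot: [-89.6, -0.1, 92.2]
wrist_force: [-2.7, 0.5, -0.5]
width: 0.467
time_s: 39.87
eef_pos: [0.5577, -0.0133, 0.2305]
tool_rot: [-90.3, 0.1, 92.2]
wrist_force: [-2.0, -1.0, 4.5]
width: 0.164
time_s: 40.7
eef_pos: [0.4189, -0.0181, 0.2307]
tool_rot: [-90.1, 0.0, 92.2]
wrist_force: [-2.9, -0.5, -0.2]
width: 0.162
time_s: 41.28
eef_pos: [0.4197, -0.018, 0.2811]
tool_rot: [-89.9, -0.0, 77.5]
wrist_force: [-2.4, -0.4, -2.6]
width: 0.162
[ 0.4198954  -0.01808717  0.28109549] [-8.98990581e+01 -5.78865471e-03  7.76529755e+01]
-7.123951057528319 -3.3023266675090484
```

View pics/s26.png

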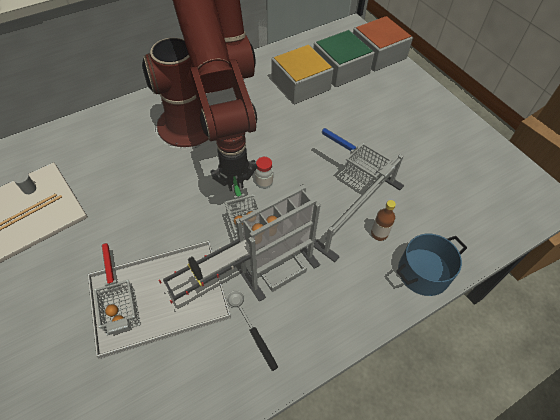

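```bash
python3 -m pendant '[-0.3,-0.1,-0.1,0,0,0,-0.5,0,-0.2,0,0,0,-0.8,0,-0.4,0,0,0,-0.8,0,-0.4,0,0,0,-0.8,0,-0.4,0,0,0,-0.8,0,-0.4,0,0,0,-0.8,0,-0.4,0,0,0,-0.8,0,-0.4,0,0,0,-0.8,0,-0.4,0,0,0,-0.5,0,-0.2,0,0,0,-0.2,0,0,0,0,0,0,0,0,0,0,0]'; python3 -m pendant '[0,0,0,0,0,0,0,0,0,0,0,0]'; python3 - <<'E'
from h import *
im=pic("scene","s27");pic("wrist","w27")
o=robot.get_obs();print(o["eef_pos"],o["tool_rot"])
im=cv2.imread("pics/s27.png")
b=o["eef_pos"][:2]+.095*np.array([.976,-.216])
draw(im,"scene",boxpts(b,np.radians(-12.5),o["eef_pos"][2]-.225,(-.054,.054),(-.044,.044),(0,.062)),(0,255,0))
p=np.array([.571,-.343]);d=b-p;print("pan coords",d@[.976,-.216],d@[.216,.976])
cv2.imwrite("pics/s27o.png",cv2.resize(im[130:370,60:300],None,fx=2.5,fy=2.5))
E
```

```text
time_s: 42.38
eef_pos: [0.4876, -0.3255, 0.2853]
tool_rot: [-89.9, -0.0, 77.5]
wrist_force: [-2.0, -0.0, -2.6]
width: 0.156
time_s: 42.55
eef_pos: [0.4877, -0.3227, 0.2853]
tool_rot: [-89.9, -0.1, 77.6]
wrist_force: [-1.2, 0.0, -2.1]
width: 0.16
[ 0.48788613 -0.32263391  0.28565699] [-8.99656100e+01 -3.22037645e-02  7.76263338e+01]
pan coords 0.009408832985104735 0.0019247048076572043
```

View pics/s27o.png

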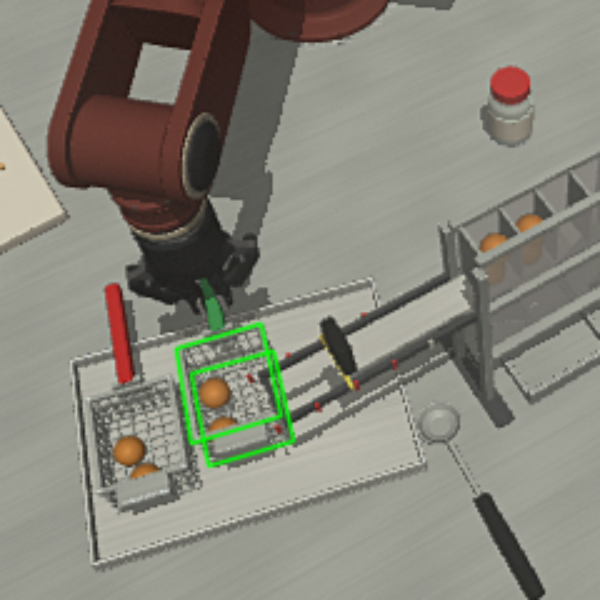

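```bash
python3 -m pendant '[0,0.4,0,0,0,0,0,0.5,0,0,0,0,0,0.3,0,0,0,0,0,0,0,0,0,0,0,0,0,0,0,0]'; python3 -m pendant '[0,0.08,0,0,0,0,0,0,0,0,0,0]'; python3 -m pendant '[0,0.05,0,0,0,0,0,0,0,0,0,0]'
```

```text
time_s: 43.07
eef_pos: [0.488, -0.3235, 0.2378]
tool_rot: [-90.0, -0.0, 77.6]
wrist_force: [-1.6, -0.3, -2.0]
width: 0.164
time_s: 43.23
eef_pos: [0.4882, -0.3241, 0.2352]
tool_rot: [-90.1, 0.0, 77.5]
wrist_force: [-2.1, 0.3, -0.9]
width: 0.166
time_s: 43.4
eef_pos: [0.4885, -0.3244, 0.2346]
tool_rot: [-90.1, 0.0, 77.5]
wrist_force: [-4.0, 2.3, 5.1]
width: 0.157
```

```bash
python3 -m pendant '[0,0,0,0,0,0,0,0,0,0,0,0,0,0,0,0,0,0,0,0,0,0,0,0]' 45; python3 -m pendant '[0,-0.5,0,0,0,0,0,-1,0,0,0,0,0,-1,0,0,0,0,0,-1,0,0,0,0,0,-1,0,0,0,0,0,-1,0,0,0,0,0,-1,0,0,0,0,0,-0.5,0,0,0,0]'; python3 - <<'E'
from h import *
im=pic("scene","s28")
o=robot.get_obs();print(o["time_s"],o["eef_pos"],o["tool_rot"])
im=cv2.imread("pics/s28.png")
cv2.imwrite("pics/s28o.png",cv2.resize(im[120:370,60:420],None,fx=2.2,fy=2.2))
E
python3 -m pendant '[0.9,0,0.26,0,0,0,0.9,0,0.26,0,0,0,0.9,0,0.26,0,0,0,0.9,0,0.26,0,0,0,0.9,0,0.26,0,0,0,0.9,0,0.26,0,0,0,0.9,0,0.26,0,0,0,0.9,0,0.26,0,0,0,0.9,0,0.26,0,0,0,0.9,0,0.26,0,0,0,0.9,0,0.26,0,0,0,0.9,0,0.26,0,0,0]';python3 -m pendant '[0.9,0,0.26,0,0,0,0.9,0,0.26,0,0,0,0.9,0,0.26,0,0,0,0.9,0,0.26,0,0,0,0.9,0,0.26,0,0,0,0.9,0,0.26,0,0,0,0,0,0,0,-0.12,0,0,0,0,0,-0.12,0,0,0,0,0,-0.12,0,0,0,0,0,-0.12,0,0,0,0,0,-0.06,0,0,0,0,0,0,0]' 60; python3 - <<'E'
from h import *
pic("wrist","w29")
o=robot.get_obs();print(o["time_s"],o["eef_pos"],o["tool_rot"])
E
```

```text
time_s: 43.73
eef_pos: [0.488, -0.3241, 0.2328]
tool_rot: [-90.0, 0.0, 77.5]
wrist_force: [-2.8, -0.9, -0.1]
width: 0.528
time_s: 44.4
eef_pos: [0.4879, -0.3239, 0.5194]
tool_rot: [-90.4, 0.2, 77.5]
wrist_force: [-1.3, -0.7, 0.2]
width: 0.523
44.45 [ 0.48799598 -0.32408637  0.5226324 ] [-90.68349087   0.36883937  77.51742615]
time_s: 45.45
eef_pos: [0.4588, 0.1264, 0.5123]
tool_rot: [-90.0, -0.0, 77.5]
wrist_force: [-0.3, -0.3, -0.4]
width: 0.524
time_s: 46.45
eef_pos: [0.4452, 0.3492, 0.512]
tool_rot: [-89.9, 0.0, 108.5]
wrist_force: [-1.5, -0.3, -0.5]
width: 0.702
46.5 [0.44521786 0.34909304 0.512085  ] [-8.99536209e+01  9.70486874e-03  1.08381950e+02]
```

View pics/s28o.png

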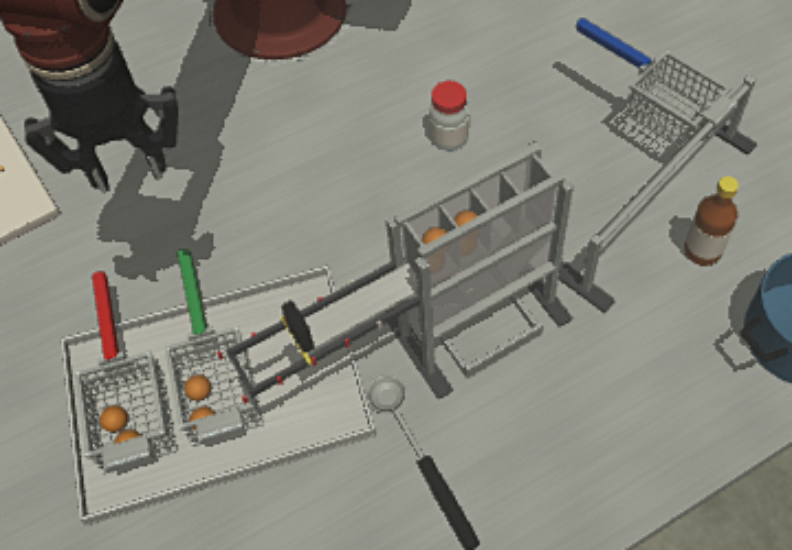

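View pics/w29.png

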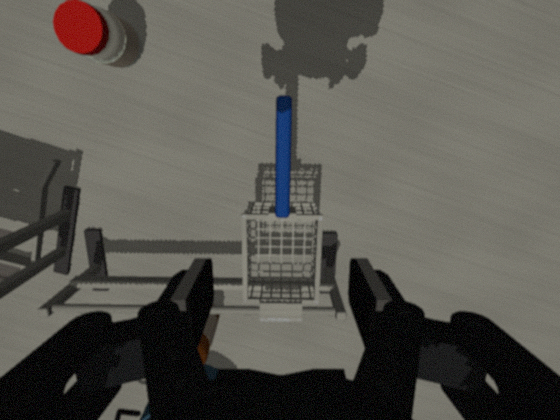

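```bash
python3 -m pendant '[0.06,0.9,-0.02,0,0,0,0,1,0,0,0,0,0,1,0,0,0,0,0,1,0,0,0,0,0,1,0,0,0,0,0,0.7,0,0,0,0,0,0.08,0,0,0,0,0,0,0,0,0,0,0,0,0,0,0,0]' 50 95; python3 -m pendant '[0,0,0,0,0,0,0,0,0,0,0,0,0,0,0,0,0,0,0,0,0,0,0,0,0,0,0,0,0,0]' 0; python3 -m pendant '[0,-0.15,0,0,0,0,0,0,0,0,0,0,0,0,0,0,0,0]';python3 -m pendant '[0,-0.15,0,0,0,0,0,0,0,0,0,0,0,0,0,0,0,0]'
```

```text
time_s: 47.25
eef_pos: [0.4459, 0.352, 0.2874]
tool_rot: [-90.1, -0.0, 108.4]
wrist_force: [-1.8, -0.2, 0.0]
width: 0.586
time_s: 47.67
eef_pos: [0.4461, 0.3516, 0.2879]
tool_rot: [-90.2, 0.0, 108.4]
wrist_force: [-2.3, -3.4, 7.1]
width: 0.162
time_s: 47.92
eef_pos: [0.4459, 0.3519, 0.2925]
tool_rot: [-90.2, -0.1, 108.4]
wrist_force: [3.1, 1.7, -0.4]
width: 0.163
time_s: 48.17
eef_pos: [0.4457, 0.3521, 0.2983]
tool_rot: [-90.2, -0.1, 108.5]
wrist_force: [4.1, 2.5, -0.0]
width: 0.162
```

```bash
python3 -m pendant '[0,-0.15,-0.05,0,0,0,0,0,0,0,0,0,0,0,0,0,0,0]';python3 -m pendant '[0,-0.15,0,0,0,0,0,0,0,0,0,0,0,0,0,0,0,0]';python3 -m pendant '[0,-0.2,0,0,0,0,0,0,0,0,0,0,0,0,0,0,0,0]'
```

```text
time_s: 48.42
eef_pos: [0.4463, 0.3521, 0.3026]
tool_rot: [-89.8, 0.0, 108.5]
wrist_force: [-1.1, 0.8, -2.6]
width: 0.163
time_s: 48.67
eef_pos: [0.4468, 0.3522, 0.3093]
tool_rot: [-89.9, 0.0, 108.5]
wrist_force: [-2.1, 0.0, -2.2]
width: 0.163
time_s: 48.92
eef_pos: [0.4473, 0.3523, 0.3183]
tool_rot: [-90.1, -0.0, 108.5]
wrist_force: [-1.6, 0.2, -2.9]
width: 0.168
```

```bash
python3 -m pendant '[0,-0.4,0,0,0,0,0,-0.5,0,0,0,0,0,-0.4,0,0,0,0,0,0,0.25,0,0,0,0,0,0.45,0,0,0,0,0,0.5,0,0,0,0,0,0.5,0,0,0,0,0,0.5,0,0,0,0,0,0.4,0,0,0,0,0,0.15,0,0,0,0,0,0,0,0,0]';python3 -m pendant '[0,0,0,0,0.09,0,0,0,0,0,0.1,0,0,0,0,0,0.093,0,0,0,0,0,0,0]';python3 -m pendant '[-0.5,0,-0.1,0,0,0,-0.8,0,-0.2,0,0,0,-0.9,0,-0.2,0,0,0,-0.9,0,-0.2,0,0,0,-0.9,0,-0.2,0,0,0,-0.9,0,-0.2,0,0,0,-0.9,0,-0.2,0,0,0,-0.9,0,-0.15,0,0,0,-0.9,0,-0.15,0,0,0,-0.8,0,-0.08,0,0,0,0,0,0,0,0,0,0,0,0,0,0,0]';python3 - <<'E'
from h import *
pic("wrist","w30");pic("scene","s30")
o=robot.get_obs();print(o["time_s"],o["eef_pos"],o["tool_rot"],o["wrist_force"],o["width"])
E
```

```text
time_s: 49.83
eef_pos: [0.3411, 0.3169, 0.3682]
tool_rot: [-89.9, 0.0, 108.5]
wrist_force: [-2.0, -0.4, -2.6]
width: 0.16
time_s: 50.17
eef_pos: [0.343, 0.3174, 0.3689]
tool_rot: [-90.0, 0.0, 92.1]
wrist_force: [-1.6, -0.4, -2.2]
width: 0.164
time_s: 51.17
eef_pos: [0.4233, -0.0173, 0.3692]
tool_rot: [-90.0, -0.0, 92.1]
wrist_force: [-1.7, 0.7, -2.2]
width: 0.162
51.2667 [ 0.42308771 -0.01551973  0.36913041] [-8.99609099e+01 -2.87768548e-02  9.23084248e+01] [-1.1572163  -0.12157653 -2.64138116] 0.1570900815288846
```

View pics/w30.png

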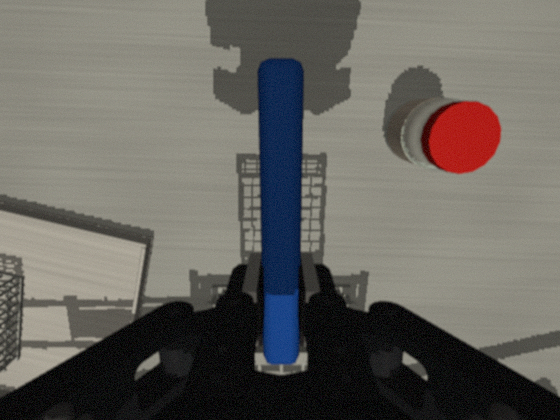

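View pics/s30.png

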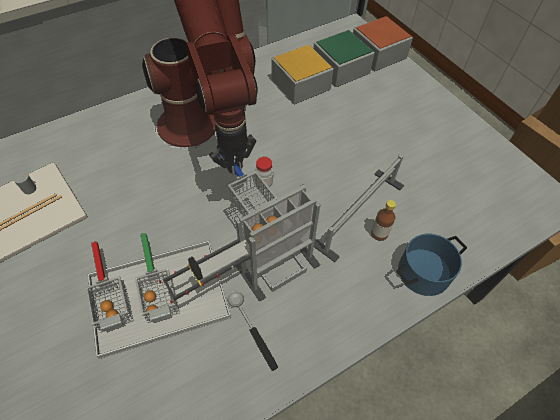

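```bash
python3 -m pendant '[-0.04,0.4,0.06,0,0,0,0,0.8,0,0,0,0,0,0.9,0,0,0,0,0,0.8,0,0,0,0,0,0.5,0,0,0,0,0,0,0,0,0,0,0,0,0,0,0,0]';python3 -m pendant '[0,0.1,0,0,0,0,0,0,0,0,0,0]'; python3 -m pendant '[0,0.08,0,0,0,0,0,0,0,0,0,0]'
```

```text
time_s: 51.85
eef_pos: [0.4204, -0.0161, 0.2326]
tool_rot: [-89.9, -0.0, 92.4]
wrist_force: [-1.7, 0.2, -3.2]
width: 0.159
time_s: 52.02
eef_pos: [0.4209, -0.0168, 0.2298]
tool_rot: [-90.0, 0.0, 92.3]
wrist_force: [-2.8, 0.7, -2.8]
width: 0.166
time_s: 52.18
eef_pos: [0.4216, -0.0173, 0.2281]
tool_rot: [-90.1, 0.0, 92.3]
wrist_force: [-4.2, 0.7, 2.7]
width: 0.162
```

```bash
python3 - <<'E'
import cv2
im=cv2.imread("pics/s30.png")
cv2.imwrite("pics/s30o.png",cv2.resize(im[210:370,60:260],None,fx=3.5,fy=3.5))
E
```

```text
(no output)
```

View pics/s30o.png

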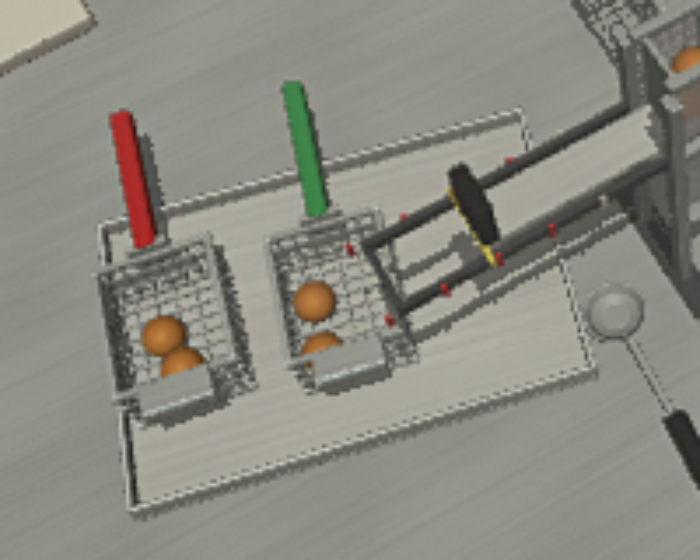

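```bash
python3 -m pendant '[0,-0.04,-0.3,0,0,0,0,0,-0.4,0,0,0,0,0,-0.4,0,0,0,0,0,-0.4,0,0,0,0,0,-0.4,0,0,0,0,0,-0.4,0,0,0,0,0,-0.4,0,0,0,0,0,-0.4,0,0,0,0,0,0,0,0,0]'; python3 -m pendant '[0,0,-0.12,0,0,0,0,0,0,0,0,0]';python3 -m pendant '[0,0,-0.1,0,0,0,0,0,0,0,0,0]';python3 -m pendant '[0,0,-0.08,0,0,0,0,0,0,0,0,0]'
```

```text
time_s: 52.93
eef_pos: [0.5471, -0.0127, 0.2292]
tool_rot: [-90.2, 0.0, 92.3]
wrist_force: [-2.9, -0.5, -2.8]
width: 0.16
time_s: 53.1
eef_pos: [0.5497, -0.0123, 0.2284]
tool_rot: [-90.0, 0.0, 92.2]
wrist_force: [-1.9, -0.3, -2.1]
width: 0.16
time_s: 53.27
eef_pos: [0.5534, -0.0122, 0.2283]
tool_rot: [-90.0, 0.0, 92.2]
wrist_force: [-3.1, 0.3, 0.2]
width: 0.161
time_s: 53.43
eef_pos: [0.5566, -0.0121, 0.2283]
tool_rot: [-90.0, 0.0, 92.2]
wrist_force: [-4.0, -0.2, 2.7]
width: 0.162
```

```bash
python3 -m pendant '[0,0,-0.08,0,0,0,0,0,0,0,0,0]';python3 -m pendant '[0,0,-0.06,0,0,0,0,0,0,0,0,0]'
```

```text
time_s: 53.6
eef_pos: [0.5591, -0.012, 0.2282]
tool_rot: [-89.7, 0.0, 92.3]
wrist_force: [-11.0, -1.1, 7.6]
width: 0.166
time_s: 53.77
eef_pos: [0.5603, -0.012, 0.2283]
tool_rot: [-89.4, 0.0, 92.3]
wrist_force: [-19.3, -1.6, 14.2]
width: 0.16
```

```bash
python3 -m pendant '[0,0,0.08,0,0,0,0,0,0.02,0,0,0,0,0,0,0,0,0]'; python3 -m pendant '[0,0,0,0,0,0,0,0,0,0,0,0,0,0,0,0,0,0,0,0,0,0,0,0]' 40; python3 -m pendant '[0,-0.5,0,0,0,0,0,-0.9,0,0,0,0,0,-0.9,0,0,0,0,0,-0.9,0,0,0,0,0,-1,0,0,0,0,0,-1,0,0,0,0,0,-1,0,0,0,0,0,-0.8,0,0,0,0,0,0,0,0,0,0]';python3 -m pendant '[-0.9,0,-0.35,0,0,0,-0.9,0,-0.35,0,0,0,-0.9,0,-0.35,0,0,0,-0.9,0,-0.35,0,0,0,-0.9,0,-0.35,0,0,0,-0.8,0,-0.3,0,0,0,-0.46,0,-0.15,0,0,0,0,0,0,0,0,0,0,0,0,0,0,0]'; python3 - <<'E'
from h import *
pic("wrist","w31")
o=robot.get_obs();print(o["time_s"],o["eef_pos"],o["tool_rot"])
E
```

```text
time_s: 54.02
eef_pos: [0.558, -0.012, 0.2282]
tool_rot: [-90.0, 0.0, 92.2]
wrist_force: [-4.9, 0.2, 3.5]
width: 0.165
time_s: 54.35
eef_pos: [0.5583, -0.012, 0.2277]
tool_rot: [-90.0, 0.0, 92.2]
wrist_force: [-1.0, 0.5, -0.3]
width: 0.472
time_s: 55.1
eef_pos: [0.5586, -0.012, 0.5177]
tool_rot: [-90.8, 0.2, 92.2]
wrist_force: [-2.1, -1.0, 0.6]
width: 0.464
time_s: 55.85
eef_pos: [0.6554, -0.2398, 0.5062]
tool_rot: [-89.9, -0.1, 92.2]
wrist_force: [-2.0, -0.3, 0.4]
width: 0.468
55.9 [ 0.65528038 -0.23880144  0.50682609] [-8.99301108e+01 -6.27654585e-02  9.22284923e+01]
```

View pics/w31.png

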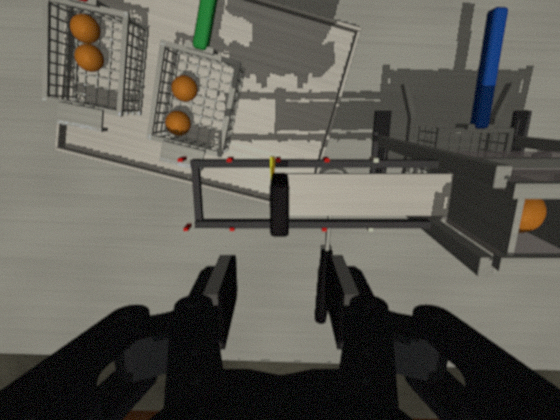

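```bash
python3 -m pendant '[0,0.9,0,0,0,0,0,0.9,0,0,0,0,0,0.7,0,0,0,0,0,0.5,0,0,0,0,0,0,0,0,0,0,0,0,0,0,0,0]' 40 40; python3 -m pendant '[0,0,0,0,0,0,0,0,0,0,0,0,0,0,0,0,0,0,0,0,0,0,0,0]' 0; python3 -m pendant '[-0.2,0,0,0,0,0,-0.3,0,0,0,0,0,-0.3,0,0,0,0,0,-0.19,0,0,0,0,0,0,0,0,0,0,0,0,0,0,0,0,0]'; python3 - <<'E'
from h import *
pic("wrist","w32")
o=robot.get_obs();print(o["time_s"],o["eef_pos"],o["tool_rot"])
E
```

```text
time_s: 56.4
eef_pos: [0.6549, -0.2374, 0.3867]
tool_rot: [-89.9, -0.1, 92.3]
wrist_force: [-0.9, 0.1, -0.7]
width: 0.471
time_s: 56.73
eef_pos: [0.6557, -0.2389, 0.3915]
tool_rot: [-90.3, 0.1, 92.2]
wrist_force: [-2.3, 0.7, 6.4]
width: 0.155
time_s: 57.23
eef_pos: [0.6572, -0.2796, 0.3915]
tool_rot: [-90.3, 0.2, 92.2]
wrist_force: [-1.4, -1.6, 5.6]
width: 0.152
57.2833 [ 0.65716104 -0.27947415  0.39150413] [-90.2742925    0.22880045  92.19451978]
```

View pics/w32.png

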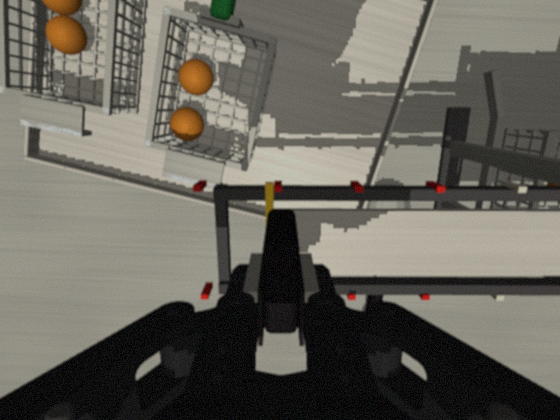

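```bash
python3 - <<'E'
from h import *
pic("scene","s33");pic("side","sd33")
a=cv2.imread("pics/s33.png")[170:310,200:370];b=cv2.imread("pics/sd33.png")[80:280,200:400]
cv2.imwrite("pics/s33c.png",np.hstack([cv2.resize(a,None,fx=2.3,fy=2.3,interpolation=cv2.INTER_CUBIC)[:322],cv2.resize(b,(322,322),interpolation=cv2.INTER_CUBIC)]))
E
```

```text
(no output)
```

View pics/s33c.png

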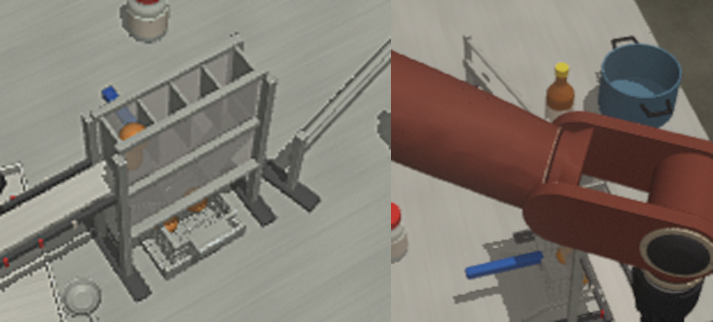

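```bash
python3 -m pendant '[0.2,0,0,0,0,0,0.4,0,0,0,0,0,0.4,0,0,0,0,0,0.4,0,0,0,0,0,0.4,0,0,0,0,0,0.4,0,0,0,0,0,0.4,0,0,0,0,0,0.3,0,0,0,0,0,0.15,0,0,0,0,0,0,0,0,0,0,0,0,0,0,0,0,0]'; python3 -m pendant '[0.04,0,0,0,0,0,0,0,0,0,0,0]';python3 -m pendant '[0.04,0,0,0,0,0,0,0,0,0,0,0]'
```

```text
time_s: 58.3
eef_pos: [0.6526, -0.1559, 0.3915]
tool_rot: [-90.3, 0.0, 92.3]
wrist_force: [-2.5, 2.8, 6.1]
width: 0.156
time_s: 58.47
eef_pos: [0.6525, -0.1554, 0.3915]
tool_rot: [-90.3, 0.2, 92.2]
wrist_force: [-1.6, -2.7, 5.8]
width: 0.154
time_s: 58.63
eef_pos: [0.6524, -0.1549, 0.3915]
tool_rot: [-90.3, 0.4, 92.2]
wrist_force: [-1.0, -6.2, 5.5]
width: 0.155
```

```bash
python3 -m pendant '[-0.04,0,0,0,0,0,0,0,0,0,0,0,0,0,0,0,0,0,0,0,0,0,0,0]' 40 95; python3 -m pendant '[0,-0.9,0,0,0,0,0,-1,0,0,0,0,0,-1,0,0,0,0,0,0,0,0,0,0]'; python3 - <<'E'
from h import *
pic("wrist","w34")
E
python3 -m pendant '[0.9,0,0.5,0,0,0,0.9,0,0.5,0,0,0,0.9,0,0.5,0,0,0,0.7,0,0.5,0,0,0,0.25,0,0.2,0,0,0,0,0,0,0,0,0,0,0,0,0,0,0]'; python3 - <<'E'
from h import *
pic("wrist","w35")
o=robot.get_obs();print(o["time_s"],o["eef_pos"],o["tool_rot"])
E
```

```text
time_s: 58.97
eef_pos: [0.6518, -0.1546, 0.3873]
tool_rot: [-89.9, -0.0, 92.3]
wrist_force: [-1.0, 0.1, 0.2]
width: 0.47
time_s: 59.3
eef_pos: [0.6521, -0.1546, 0.5152]
tool_rot: [-90.8, 0.3, 92.3]
wrist_force: [-2.5, -0.2, 1.8]
width: 0.466
time_s: 59.93
eef_pos: [0.5579, -0.0118, 0.5028]
tool_rot: [-89.9, 0.0, 92.3]
wrist_force: [-1.5, 0.1, -1.1]
width: 0.467
59.9833 [ 0.55834265 -0.01243906  0.50286365] [-8.99309951e+01  3.38160418e-03  9.22608434e+01]
```

View pics/w34.png

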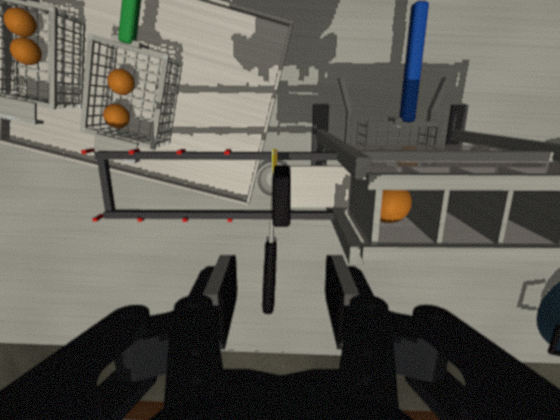

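View pics/w35.png

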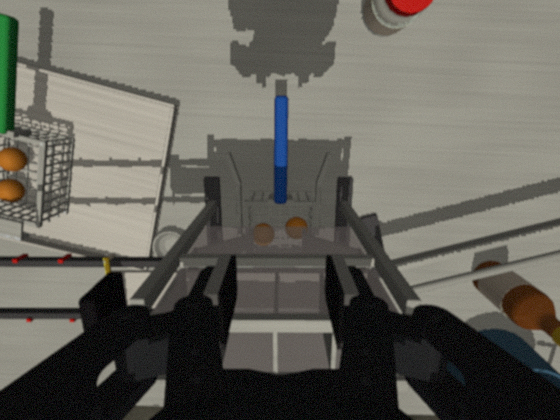

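```bash
python3 -m pendant '[0,1,0,0,0,0,0,1,0,0,0,0,0,1,0,0,0,0,0,1,0,0,0,0,0,1,0,0,0,0,0,1,0,0,0,0,0,0.7,0,0,0,0,0,0.18,0,0,0,0,0,0,0,0,0,0]'; python3 -m pendant '[0,0,0,0,0,0,0,0,0,0,0,0,0,0,0,0,0,0,0,0,0,0,0,0]' 0 95;python3 -m pendant '[0,-0.06,0.1,0,0,0,0,0,0.25,0,0,0,0,0,0.4,0,0,0,0,0,0.4,0,0,0,0,0,0.5,0,0,0,0,0,0.5,0,0,0,0,0,0.5,0,0,0,0,0,0.5,0,0,0,0,0,0.3,0,0,0,0,0,0,0,0,0]'; python3 -m pendant '[0,-0.3,0,0,0,0,0,-0.5,0,0,0,0,0,-0.5,0,0,0,0,0,0,0,0,0.08,0,0,0,0,0,0.09,0,0,0,0,0,0.087,0,0,0,0,0,0,0]'; python3 - <<'E'
from h import *
pic("scene","s36")
o=robot.get_obs();print(o["eef_pos"],o["tool_rot"])
p=np.radians(o["tool_rot"][2]);e=np.array([.513,-.2197])-o["eef_pos"][:2]
print(e@[np.cos(p),np.sin(p)]/.04,e@[-np.sin(p),np.cos(p)]/.04)
im=cv2.imread("pics/s36.png")
cv2.imwrite("pics/s36o.png",cv2.resize(im[150:370,70:370],None,fx=2.6,fy=2.6))
E
```

```text
time_s: 60.73
eef_pos: [0.5573, -0.013, 0.2251]
tool_rot: [-89.6, -0.1, 92.2]
wrist_force: [-2.0, 0.0, -0.2]
width: 0.466
time_s: 61.07
eef_pos: [0.5596, -0.0128, 0.2318]
tool_rot: [-90.3, 0.1, 92.2]
wrist_force: [-2.5, -1.5, 4.2]
width: 0.159
time_s: 61.9
eef_pos: [0.4187, -0.0177, 0.2319]
tool_rot: [-90.1, 0.0, 92.2]
wrist_force: [-3.4, -0.5, 1.0]
width: 0.156
time_s: 62.48
eef_pos: [0.4194, -0.0176, 0.2821]
tool_rot: [-89.9, -0.0, 77.5]
wrist_force: [-2.6, -0.9, -2.7]
width: 0.159
[ 0.41949174 -0.0175729   0.28207447] [-8.98725978e+01 -5.66661404e-03  7.76321958e+01]
-4.435202268089618 -3.3657771786428308
```

View pics/s36o.png

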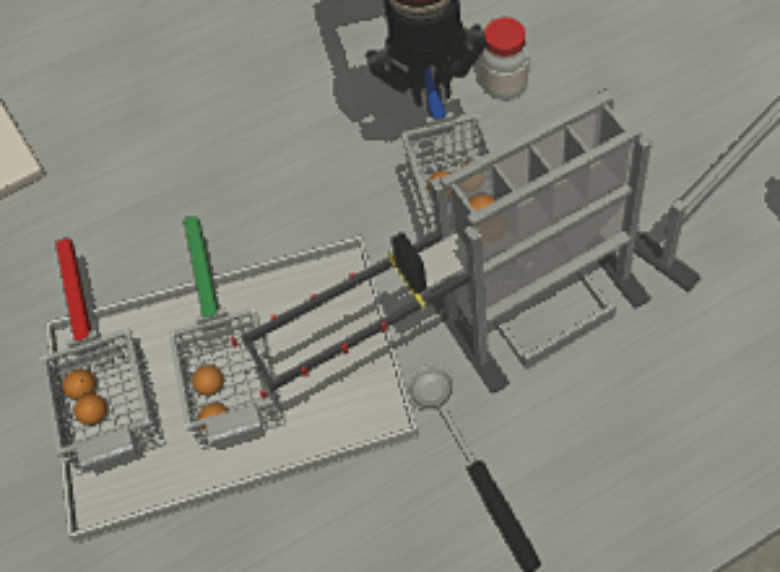

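```bash
python3 -m pendant '[-0.3,-0.1,0,0,0,0,-0.6,0,0,0,0,0,-0.8,0,0,0,0,0,-0.8,0,0,0,0,0,-0.8,0,-0.2,0,0,0,-0.65,0,-0.4,0,0,0,-0.4,0,-0.6,0,0,0,-0.1,0,-0.7,0,0,0,0,0,-0.6,0,0,0,0,0,-0.5,0,0,0,0,0,-0.37,0,0,0,0,0,0,0,0,0]'; python3 -m pendant '[0,0,0,0,0,0,0,0,0,0,0,0]'; python3 - <<'E'
from h import *
im=pic("scene","s37")
o=robot.get_obs();print(o["eef_pos"],o["tool_rot"])
im=cv2.imread("pics/s37.png")
b=o["eef_pos"][:2]+.093*np.array([.976,-.216])
draw(im,"scene",boxpts(b,np.radians(-12.5),o["eef_pos"][2]-.227,(-.054,.054),(-.044,.044),(0,.062)),(0,255,0))
p=np.array([.571,-.343]);d=b-p;print("pan coords",d@[.976,-.216],d@[.216,.976])
cv2.imwrite("pics/s37o.png",cv2.resize(im[150:370,60:300],None,fx=2.7,fy=2.7))
E
```

```text
time_s: 63.53
eef_pos: [0.515, -0.2212, 0.2867]
tool_rot: [-90.0, -0.0, 77.7]
wrist_force: [-2.5, 0.9, -3.1]
width: 0.164
time_s: 63.7
eef_pos: [0.5127, -0.2203, 0.2862]
tool_rot: [-89.9, -0.0, 77.6]
wrist_force: [-1.8, 0.2, -3.2]
width: 0.16
[ 0.51258178 -0.22029484  0.28642068] [-8.98977480e+01 -2.40450871e-02  7.75658346e+01]
pan coords 0.00940808069846779 0.10714189630913841
```

View pics/s37o.png

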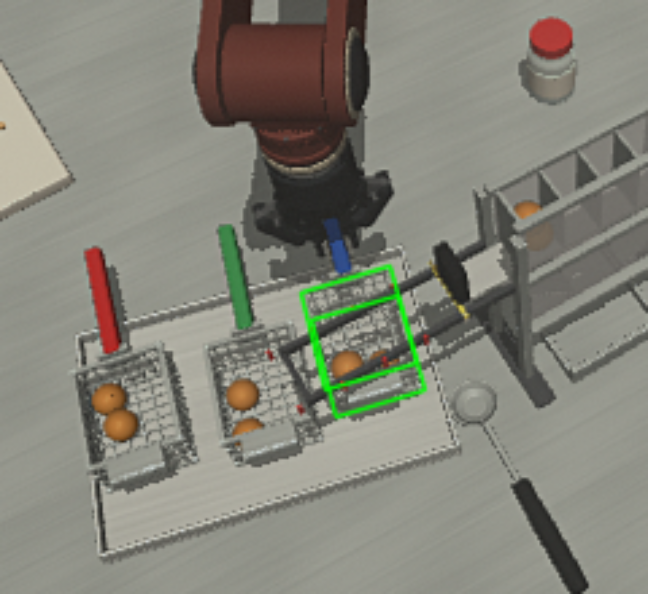

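```bash
python3 -m pendant '[0,0.4,0,0,0,0,0,0.5,0,0,0,0,0,0.3,0,0,0,0,0,0,0,0,0,0,0,0,0,0,0,0]'; python3 -m pendant '[0,0.06,0,0,0,0,0,0,0,0,0,0]'; python3 -m pendant '[0,0.05,0,0,0,0,0,0,0,0,0,0]'
```

```text
time_s: 64.17
eef_pos: [0.5131, -0.2206, 0.239]
tool_rot: [-89.9, -0.0, 77.5]
wrist_force: [-1.8, -0.2, -1.8]
width: 0.161
time_s: 64.33
eef_pos: [0.5135, -0.2208, 0.2371]
tool_rot: [-90.0, 0.0, 77.5]
wrist_force: [-1.8, -0.5, -2.5]
width: 0.162
time_s: 64.5
eef_pos: [0.514, -0.221, 0.2359]
tool_rot: [-90.1, 0.0, 77.5]
wrist_force: [-2.8, 0.5, -0.4]
width: 0.162
```

```bash
python3 -m pendant '[0,0.05,0,0,0,0,0,0,0,0,0,0]'; python3 -m pendant '[0,0,0,0,0,0,0,0,0,0,0,0,0,0,0,0,0,0,0,0,0,0,0,0]' 45; python3 -m pendant '[0,-0.5,0,0,0,0,0,-1,0,0,0,0,0,-1,0,0,0,0,0,-1,0,0,0,0,0,-1,0,0,0,0,0,-1,0,0,0,0,0,-1,0,0,0,0,0,-0.5,0,0,0,0]';  python3 -m pendant '[-0.6,0,0,0,0,0,-0.9,0,0,0,0,0,-0.9,0,0,0,0,0,-0.6,0,0,0,0,0,0,0,0,0,0,0]';python3 - <<'E'
from h import *
pic("wrist","w38")
o=robot.get_obs();print(o["time_s"],o["eef_pos"],o["tool_rot"])
E
```

```text
time_s: 64.67
eef_pos: [0.5143, -0.2211, 0.2358]
tool_rot: [-90.1, 0.0, 77.5]
wrist_force: [-8.7, 3.6, 12.5]
width: 0.158
time_s: 65.0
eef_pos: [0.5135, -0.2207, 0.2325]
tool_rot: [-90.0, -0.0, 77.5]
wrist_force: [-1.0, -0.2, -0.3]
width: 0.529
time_s: 65.67
eef_pos: [0.5135, -0.2207, 0.5191]
tool_rot: [-90.5, 0.1, 77.5]
wrist_force: [-1.9, -0.3, 0.5]
width: 0.526
time_s: 66.08
eef_pos: [0.4865, -0.3415, 0.5117]
tool_rot: [-89.9, 0.1, 77.3]
wrist_force: [-1.6, 1.1, -0.9]
width: 0.525
66.1333 [ 0.48699679 -0.3398925   0.51175593] [-8.99336654e+01 -3.63203401e-02  7.73305200e+01]
```

View pics/w38.png

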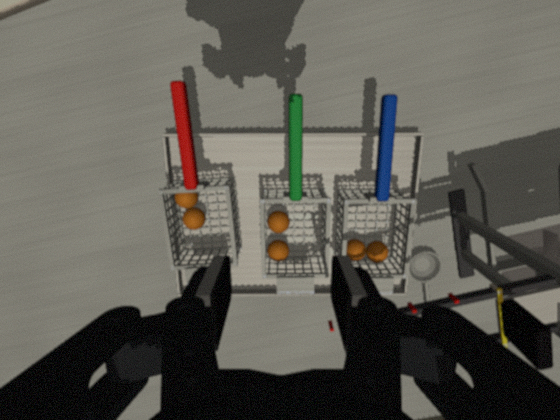

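```bash
python3 -m pendant '[-0.6,0,0,0,0,0,-0.9,0,0,0,0,0,-0.9,0,0,0,0,0,-0.6,0,0,0,0,0,0,0,0,0,0,0]';python3 - <<'E'
from h import *
pic("wrist","w39");pic("side","sd39");pic("scene","s39")
o=robot.get_obs();print(o["time_s"],o["eef_pos"],o["tool_rot"])
a=cv2.imread("pics/w39.png")[40:320,80:440];cv2.imwrite("pics/w39c.png",cv2.resize(a,None,fx=2.1,fy=2.1,interpolation=cv2.INTER_CUBIC))
a=cv2.imread("pics/s39.png")[210:370,60:260];cv2.imwrite("pics/s39c.png",cv2.resize(a,None,fx=3.5,fy=3.5,interpolation=cv2.INTER_CUBIC))
E
```

```text
time_s: 66.55
eef_pos: [0.4608, -0.4579, 0.5114]
tool_rot: [-89.9, 0.0, 77.3]
wrist_force: [-2.7, 0.2, -1.0]
width: 0.526
66.7 [ 0.46206148 -0.4544173   0.51235967] [-8.99850699e+01 -5.81287414e-02  7.75531625e+01]
```

View pics/w39c.png

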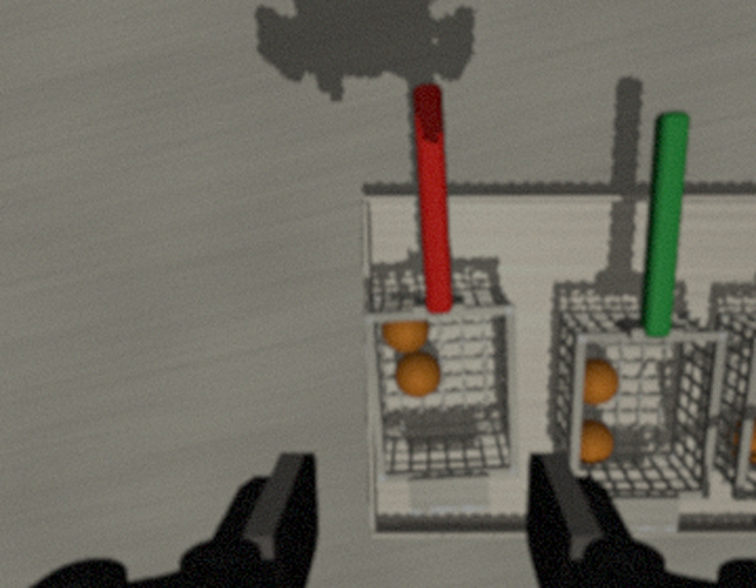

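View pics/s39c.png

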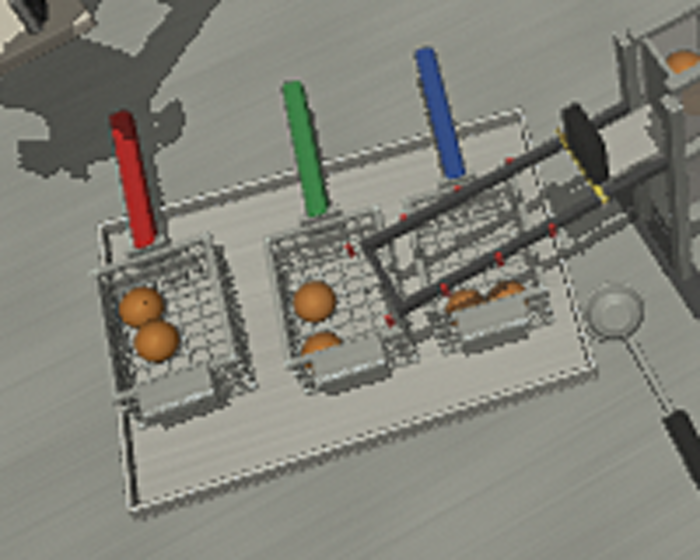

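View pics/sd39.png

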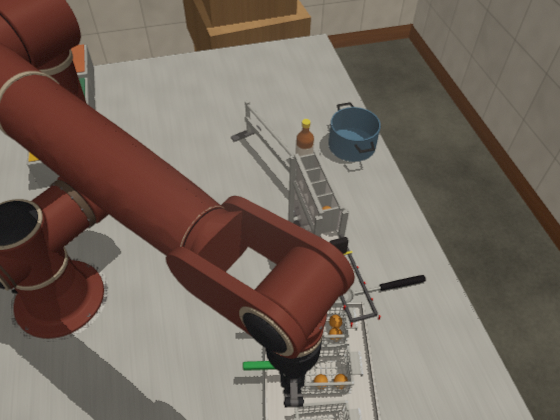

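```bash
python3 - <<'E'
from h import *
ex=np.array([.976,-.216]);ey=np.array([.216,.976]);p0=np.array([.571,-.343])
f=lambda a:(80+a[0]/2.1,40+a[1]/2.1)
for n,c in (("red",((368,315),(512,306),(513,470),(380,478))),("green",((577,340),(727,332),(708,493),(572,494)))):
    q=[plane("wrist",f(k),.066)[:2]-p0 for k in c]
    q=np.array([[k@ex,k@ey] for k in q]);print(n,np.round(q*1000),np.round(q.mean(0)*1000))
for n,a in (("r",((427,88),(440,308))),("g",((674,115),(656,332)))):
    A,B=[plane("wrist",f(k),.079)[:2] for k in a];d=B-A;print(n,np.linalg.norm(d),np.degrees(np.arctan2(d[1],d[0])),A-p0@[[1,0],[0,1]])
q=[plane("wrist",f(k),.022)[:2]-p0 for k in ((366,190),(376,533))];print([np.round([k@ex*1000,k@ey*1000]) for k in q])
E
```

```text
red [[ -57. -164.]
 [ -63.  -79.]
 [  43.  -74.]
 [  48. -158.]] [  -7. -119.]
green [[-42. -39.]
 [-47.  50.]
 [ 59.  50.]
 [ 59. -36.]] [7. 6.]
r 0.11849581661522743 -8.762386715216795 [-0.20638097 -0.08671459]
g 0.11896055940032323 -11.88568611084034 [-0.164818    0.03863112]
[array([-127., -167.]), array([ 113., -165.])]
```

```bash
python3 - <<'E'
from h import *
ex=np.array([.976,-.216]);ey=np.array([.216,.976]);p0=np.array([.571,-.343])
im=cv2.imread("pics/s39.png");im=cv2.resize(im[210:370,60:260],None,fx=3.5,fy=3.5,interpolation=cv2.INTER_CUBIC)
def dr(o,yaw,z,col):
    P=boxpts(o,yaw,z,(-.054,.054),(-.044,.044),(0,.062));p=[tuple(int(v) for v in ((proj("scene",q)-[60,210])*3.5)) for q in P]
    for k in (0,4):
        for i in range(4): cv2.line(im,p[k+i],p[k+(i+1)%4],col,1,cv2.LINE_AA)
dr(p0-.007*ex-.120*ey,np.radians(-9.2),.004,(0,255,0))
dr(p0+.009*ex+.002*ey,np.radians(-12.2),.004,(0,255,0))
dr(p0+.009*ex+.107*ey,np.radians(-12.5),.004,(0,255,0))
cv2.imwrite("pics/ov.png",im)
E
```

```text
(no output)
```

View pics/ov.png

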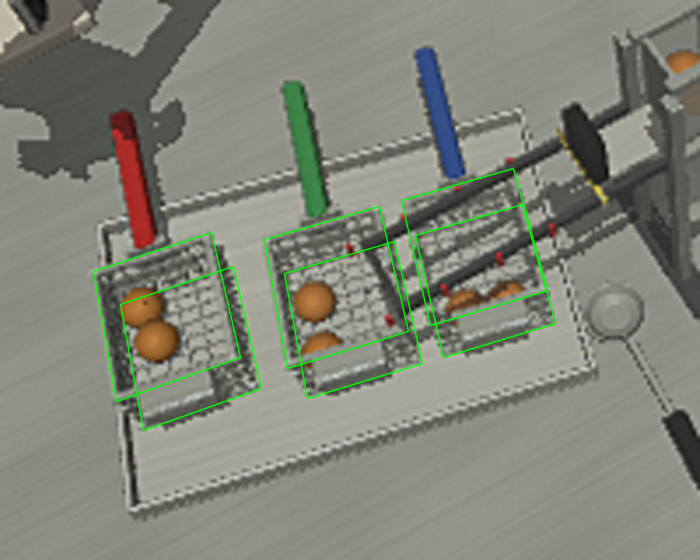

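```bash
python3 -m pendant '[0,-0.5,0,0,0,0,0,0,0,0,0,0,0,0,0,0,0,0]'; python3 - <<'E'
from h import *
robot.close_job(); print(robot.get_obs()["time_s"])
E
```

```text
time_s: 66.95
eef_pos: [0.4623, -0.4538, 0.5346]
tool_rot: [-90.2, 0.1, 77.6]
wrist_force: [-1.5, 0.2, -0.9]
width: 0.529
the job is handed in; nothing more can be done
the job is handed in; nothing more can be done
```

The job is handed in at about 67 s of the 210 s allowed. All three baskets (red, green, blue) were present. Each now holds one compartment's two croquettes and stands in the sheet pan. The gate is shut.

**What the last checks showed**
- **Baskets:** the last wrist and scene pictures show two croquettes in every basket, and flat-standing model outlines match all three cups. In pan coordinates the cup centres are about (−7, −120) mm for red, (9, 2) mm for green and (9, 107) mm for blue.
- **Gate:** I drew it to about 43, 84 and 124 mm, then pushed it back to its stop. The pointer stands a full line spacing from the first red line, which means shut.
- **Hopper:** a croquette is still visible in compartment 4. The lower one beneath it was not seen directly.
- **Bystanders:** the jar, bottle and spoon looked unmoved in the pictures, but I did not measure them at the end.

**What went wrong or disagreed**
- **Red basket's first lift:** the hook caught on the rail and the wrist force rose to about 40 N. I lowered it, eased it free and lifted again slowly.
- **Red basket knocked:** it was shifted about 2 cm while standing in the pan. It is now close to the pan's −y wall, still flat and inside the ±135 mm limit, so I left it there.
- **Side camera:** my picks in it disagreed with the other two views by about 10 mm, so I relied on the scene and wrist views.

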